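# Gate the hardware tote and tip the nuts into its corner

## Robot

A 6-joint arm with a two-finger parallel gripper is mounted at the origin on the work surface. World frame = base frame: x ahead of the robot, y to its left, z up, the work surface at z = 0. Lengths are in mm, angles in rad, forces in N, time in s.
With the tool pointing down it reaches from about 350 to 875 mm from the base axis. Payload 4.2 kg.
Tool frame: the origin (TCP) lies midway between the tips of the shut fingers; the grasp point (between the pads) lies 19 mm behind it; z points along the fingers, y is the line along which they close (so a half turn about z gives the same grasp; the last joint's range is limited). The gripper opens to 85 mm and grips with 20 to 120 N. Pads are 22 mm wide; open, the fingers measure 114 mm over their backs; the gripper's body (76 mm by 85 mm) begins 54 mm behind the grasp point. The pads swing forward as they close: fully open they stand 13 mm farther back than shut.
Start: joints at [1.559, 0.385, 0.008, 0, -1.194, -0.259], TCP at [167.157, 602.211, 231.312] pointing down, gripper open.
Joint ranges: [-3.14, 3.14], [-1.21, 2.06], [-1.07, 1.41], [-3.16, 2.05], [-2.99, -0.16], [-3.1, 3.1]. Speed limits (rad/s): [2.79, 2.79, 3.14, 3.14, 3.14, 3.14].

## Interface

Orientations are given as a unit quaternion [x, y, z, w].
In Python, from bench import arm gives the robot as it stands.
- The arm moves only by the tool send_rows, never from a script. Its argument "targets" is a list of rows, each an object of numbers: "gripper": the gripper command: -1 is fully open, 1 is shut, values between are in proportion; "x", "y", "z": the shift along the tool's x, y, z in cm; "ax", "ay", "az": the turn, a rotation vector about the tool's x, y, z in degrees. A call has 1 to 5 rows; each row shifts and turns the commanded pose from where the row before left it, along the tool's axes as they then stand; what a row does not reach is not made up. A row lasts 1/12 s, in which the tool goes at most 41.7 mm and 7.16 degrees, less where a joint would pass 70% of its speed; a pose out of reach is approached as far as the arm can. A call is refused whole if a number of a shift passes 4.17 or a number of a turn 7.16, either way. A call with a gripper value outside its range is refused whole. The fingers move at their own pace and stop on an object; the grip force is fixed at half the most. Time passes only in rows, so rows that do not move let the fingers close. It gives the time, the measured TCP pose, the force, the opening and the grip force at its end, in the units of the state.
- arm.read_state(): the state, without advancing time (a new reading comes with each control period).
- arm.get_image(name): name is "side" or "top" or "wrist"; returns (picture, depth): 384x512x3 uint8, red, green, blue; 384x512 float32, mm along the optical axis (not along the pixel's ray), 0 where there is no reading.
- arm.camera_model(name): a dict with "fx", "fy", "cx", "cy" (pixels), "cam_to_world" (4x4, takes a point from camera to world coordinates). Camera axes: x right, y down, z forward; pixel columns grow to the right and rows downward; lengths in mm; the calibration is good to about 2 mm. A picture is of the moment at which its call begins: read the wrist's pose just before it. camera_model takes no time and is no camera call; for the wrist camera it gives the pose at the moment of the call.
- arm.job_done(): hands the job in; it is judged then, once.
Trained networks look in the newest picture that a camera, given by its name, has taken for a name from the list of things; names that differ only in an ending like _2 or _b are one class to them, and where a whole thing is asked for, a point or a joint stands for the part that bears it (a point fixed in the world has none). Each returns a list of dicts, best first, with "score" (0 to 1); they miss things now and then, are a little off and sometimes report something else, mostly with a low value. They report only what shows in the picture. A call takes as long as a camera call. They do not tell look-alikes from the thing itself.
- arm.boxes_of(camera, thing): "rect" ([left, top, width, height] in pixels, round what is visible of it).
The state is a dict: "clock": time; "joints": joint angles; "joint_vel": joint speeds; "joint_efforts": joint torques, N m; "position": TCP position; "ee_rot": TCP orientation; "contact_force": force on the tool from outside, world axes, zero at the start; "wrist_torque": the same for the moment, N m; "gripper_width": finger opening in mm; "grasp_force": force on a finger pad.
Only numpy, scipy, OpenCV 4.12 (cv2) and the standard library are available. Lean on these libraries where they do the work, as an engineer would, in place of code of your own. Each camera call takes 0.05 s, during which the arm holds its last target. There are 200 camera calls.

## Task

Lift the plywood gate out of its wooden stand, slide it down into the grooves at the open end of the grey tote until it stands on the tote's floor, and let go of it. Then grip the tote by its corner lug and tilt it by well over 20 degrees until all three nuts have slid together into the corner diagonally opposite the lug, and finish holding the tote still in that tilt, by the lug: its low corner may stay on the table, but nothing else props it up. Do not touch the nuts, keep the gate home, and leave the other things on the table where they are.

Things in the scene. Friction and masses are not known exactly. Their poses are not given: they have to be found in the camera images.
- tote_mid (a point): loose grey plastic tote, 160 x 160 mm outside, 65 mm high, 5 mm walls and floor, 0.5 kg or so, standing flat on the table. This point is its centre, half-way up (32.5 mm above its underside); z points up through its open mouth. Its -x end has no wall: a gate goes there, between two upright grooves
- groove (a point): on the tote's floor (5 mm above its underside), midway between the two grooves, at -68 mm along the tote's x; axes as the tote's. The grooves run up the side walls to the rim, are 12 mm wide along x, flare at the mouth, and are 150 mm apart at their bottoms, 134 mm between their ribs. The lower edge of a gate that is home stands here
- lug (a point): upright plate in the tote's (+x, +y) corner, to grip the tote by: 10 mm thick along the floor's diagonal, 36 mm wide across it, top 105 mm above the tote's underside. This point is inside it, 90 mm above the underside, 66 mm from the tote's centre along both x and y; axes as the tote's. The walls just outside it are 65 mm high
- pick_corner (a point): the tote's inside corner diagonally opposite the lug, beside the gate: a point on the floor at (-62, -75) mm from the tote's centre; axes as the tote's. The tote's outer bottom corner there is at (-80, -80) mm
- gate_mid (a point): plywood gate, 9 mm thick (x), 144 mm wide (y), 60 mm high, with a grip tab as thick on the middle of its top edge, 60 mm wide, 30 mm high: 90 mm in all; either face may look outwards. This point is its centre, 45 mm above its lower edge; the tab is 15 to 45 mm above it. It starts upright in the wooden stand, 25 mm deep in the slot
- stand: fixed wooden stand, 90 x 180 mm, 35 mm high, with one slot 13 mm wide along its y, 25 mm deep, that holds the gate at the start. Origin at the centre of its underside
- nut0_mid (a point): loose steel hex nut, 24 mm across flats, 13 mm high, lying flat on the tote's floor away from the pick corner; slides easily on the tote's plastic (it starts to slide at about 6 to 9 degrees, and reaches the corner along the walls once the tote leans 30 to 35 degrees towards it). This point is its centre
- nut1_mid (a point): loose steel hex nut, 24 mm across flats, 13 mm high, lying flat on the tote's floor away from the pick corner; slides easily on the tote's plastic (it starts to slide at about 6 to 9 degrees, and reaches the corner along the walls once the tote leans 30 to 35 degrees towards it). This point is its centre
- nut2_mid (a point): loose steel hex nut, 24 mm across flats, 13 mm high, lying flat on the tote's floor away from the pick corner; slides easily on the tote's plastic (it starts to slide at about 6 to 9 degrees, and reaches the corner along the walls once the tote leans 30 to 35 degrees towards it). This point is its centre
- tape: bystander: roll of masking tape, 100 mm across, 24 mm high; origin at the centre of its underside
- discs: bystander: stack of sanding discs, 125 mm across, 12 mm high; origin at the centre of its underside
- wrench: bystander: wrench 180 mm long, lying along its x; origin under its middle
- jar: bystander: jar 66 mm across, 80 mm high; origin at the centre of its underside
- block: bystander: cork sanding block, 70 x 120 mm, 34 mm high; origin at the centre of its underside
- brush: bystander: brush 200 mm long, lying along its x; origin under its middle
- mallet: bystander: hammer 260 mm long, lying along its x; origin under its middle
There are look-alikes about, which are no part of the job. Leave any turquoise look-alike of the part that bears gate_mid alone.

How it is judged:
By the outcome, as a careful person would: the job done as asked, in the order asked, and still so for the second after the job is handed in, while the arm keeps its last pose, push and grip.
It also fails if it takes over 64 s, if anything falls off the work surface, if the arm or the gripper's body presses on something with over 40 N, if the wrist force passes 120 N, or if a joint passes its speed limit or range.

## Working session

There is one attempt and no reset: what is moved stays moved. The work goes in short steps, Python scripts to look and compute and a tool call to move; the robot and the scene stay as the last step left them, time stands still between calls to the robot, and variables do not carry over. Pictures are saved under pics/ and viewed, at most 10 in all, crops included, and the job is handed in when it is done.

Besides the shell and the picture viewer there is one more tool, called after ">>>" as name(argument=value, ...), one argument or row to a line, values as JSON. send_rows: Moves the arm, as the interface text tells. Its arguments: {"type":"object","properties":{"targets":{"type":"array"}},"required":["targets"]}

```bash
mkdir -p pics; ls
python3 - <<'E'
from bench import arm
import cv2,numpy as np
s=arm.read_state();print(s)
for c in ['top','side']:
    im,d=arm.get_image(c); np.savez(f'pics/{c}0.npz',im=im,d=d)
    cv2.imwrite(f'pics/{c}0.png',im[:,:,::-1])
    m=arm.camera_model(c);print(c,m['fx'],m['cx'],m['cy'],np.round(m['cam_to_world'],3).tolist())
    for t in ['tote_mid','gate_mid','stand','lug']: print(t,[(b['rect'],round(b['score'],2)) for b in arm.boxes_of(c,t)])
a=cv2.imread('pics/top0.png');cv2.imwrite('pics/top0b.png',cv2.resize(a,(800,600)))
E
```

```text
pics
{'clock': 0.0, 'joints': array([ 1.55860648e+00,  3.85567662e-01,  6.60199330e-03, -4.93148387e-04,
       -1.19396437e+00, -2.58603192e-01]), 'joint_vel': array([ 0.00058162, -0.00027731,  0.00136643,  0.00097381, -0.00169277,
        0.00168006]), 'joint_efforts': array([-7.63120879e-04, -3.92291343e+01,  1.88400096e+01,  4.18621704e+00,
       -4.65190649e-03, -5.11466538e-06]), 'position': array([167.00993444, 601.66745702, 230.20640262]), 'ee_rot': array([ 9.90835011e-01, -1.35073279e-01, -9.63276732e-05,  1.08693363e-03]), 'contact_force': array([1.20146253, 0.48574865, 0.32708536]), 'wrist_torque': array([ 0.03334078, -0.00810608,  0.00169657]), 'grasp_force': 0.0, 'gripper_width': 85.576889885395}
top 389.67355166376854 250.31021887604308 189.66207210034875 [[-0.059, -0.976, 0.209, 300.995], [-0.998, 0.058, -0.011, 14.121], [-0.002, -0.21, -0.978, 1271.946], [0.0, 0.0, 0.0, 1.0]]
tote_mid [([161.8, 156.2, 73.3, 69.1], 0.81), ([368.5, 145.9, 36.1, 48.8], 0.37)]
gate_mid [([305.6, 235.0, 49.1, 20.0], 0.85), ([293.2, 168.7, 37.7, 24.6], 0.76)]
stand [([280.9, 163.3, 57.3, 46.4], 0.6)]
lug [([160.9, 155.5, 71.0, 71.3], 0.79)]
side 473.1041808661911 254.64269395324033 192.4781490026347 [[-0.825, -0.397, 0.402, 31.829], [-0.565, 0.578, -0.588, 834.805], [0.001, -0.712, -0.702, 1048.302], [0.0, 0.0, 0.0, 1.0]]
tote_mid [([199.2, 207.7, 62.0, 56.4], 0.8)]
gate_mid [([338.0, 166.7, 39.7, 33.7], 0.92), ([289.6, 141.0, 8.8, 46.5], 0.43)]
stand [([277.7, 150.5, 32.2, 42.8], 0.93)]
lug [([197.7, 206.0, 60.4, 60.4], 0.9)]
```

View pics/top0b.png

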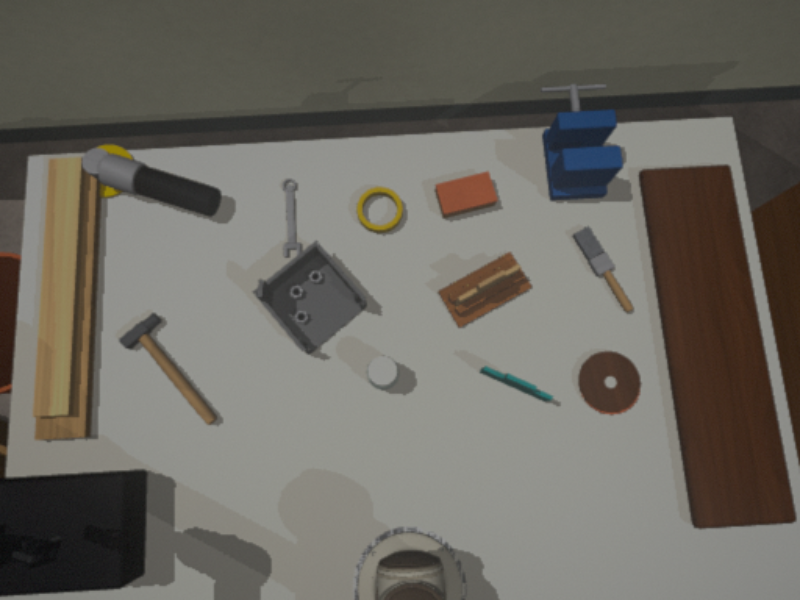

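View pics/side0.png

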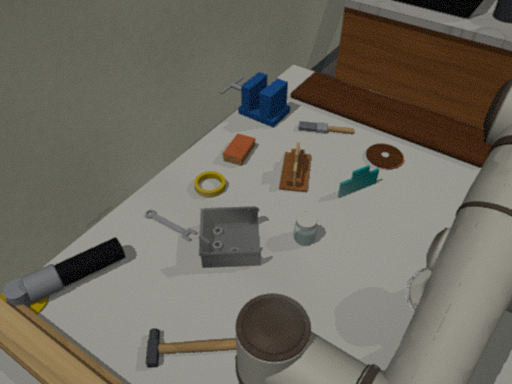

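Gate candidates in the top picture (800x600): the plywood one in the stand at (485,285) and the turquoise one at (515,385). The plywood one in the stand fits the description, and the turquoise one is the look-alike. I'll confirm with an enlarged crop and fit the geometry.

```bash
cat > h.py <<'E'
import numpy as np,cv2
from bench import arm
from scipy.spatial.transform import Rotation as R
def cloud(d,m):
    v,u=np.mgrid[:d.shape[0],:d.shape[1]]
    p=np.stack([(u-m['cx'])/m['fx']*d,(v-m['cy'])/m['fy']*d,d],-1)
    T=np.array(m['cam_to_world']);return p@T[:3,:3].T+T[:3,3]
E
python3 - <<'E'
from h import *
P={}
for c in ['top','side']:
    z=np.load(f'pics/{c}0.npz');P[c]=cloud(z['d'],arm.camera_model(c));np.save(f'pics/{c}P.npy',P[c])
    p=P[c]; ok=(z['d']>0)&(abs(p[...,2])<15)&(p[...,0]>300)&(p[...,0]<700)&(abs(p[...,1])<300)
    q=p[ok];A=np.c_[q[:,:2],np.ones(len(q))];print(c,'table plane',np.linalg.lstsq(A,q[:,2],rcond=None)[0],np.median(q[:,2]))
    im=z['im']
    for n,(x0,y0,w,h) in {'top':{'tote':(155,145,90,90),'gate':(275,155,90,90)},'side':{'tote':(190,195,80,80),'gate':(265,130,120,80)}}[c].items():
        cv2.imwrite(f'pics/{c}_{n}.png',cv2.resize(im[y0:y0+h,x0:x0+w,::-1],(400,300 if w!=h else 400),interpolation=cv2.INTER_CUBIC))
    for n,r in {'top':{'tote':(155,145,90,90),'stand':(275,155,75,65)},'side':{'tote':(190,195,80,80),'stand':(270,130,45,70)}}[c].items():
        x0,y0,w,h=r;q=p[y0:y0+h,x0:x0+w].reshape(-1,3)
        for lo,hi in [(10,25),(28,40),(50,80),(80,115),(60,70)]:
            s=q[(q[:,2]>lo)&(q[:,2]<hi)]
            if len(s)>5:
                rr=cv2.minAreaRect(s[:,:2].astype(np.float32));print(c,n,lo,hi,len(s),np.round(s.mean(0),1),rr)
    
a=[cv2.resize(cv2.imread(f'pics/{n}.png'),(400,300)) for n in ['top_tote','top_gate','side_tote','side_gate']]
cv2.imwrite('pics/mos.png',np.vstack([np.hstack(a[:2]),np.hstack(a[2:])]))
E
```

```text
top table plane [ 5.41917288e-03  2.65799855e-06 -1.17076547e+00] 1.0809961296674828
top tote 10 25 366 [603.3 168.1  16. ] ((604.2589721679688, 145.66558837890625), (200.50595092773438, 295.7648620605469), 75.38094329833984)
top tote 28 40 86 [608.2 178.4  34.6] ((608.319091796875, 115.82029724121094), (157.278076171875, 281.84674072265625), 37.88581085205078)
top tote 50 80 542 [583.7 170.1  63.9] ((524.3485107421875, 129.18768310546875), (289.5489501953125, 167.75411987304688), 37.37392044067383)
top tote 80 115 87 [533.3 188.4  94.7] ((504.44525146484375, 149.05532836914062), (292.7580261230469, 33.415279388427734), 54.251529693603516)
top tote 60 70 405 [588.1 174.7  64.7] ((572.2659912109375, 165.78884887695312), (168.95294189453125, 167.75662231445312), 37.37809753417969)
top stand 10 25 486 [ 571.3 -195.2   12.8] ((582.096923828125, -198.68450927734375), (198.2808837890625, 169.98825073242188), 85.81459045410156)
top stand 28 40 434 [ 573.9 -197.3   35.3] ((577.2137451171875, -199.29544067382812), (45.58505630493164, 161.25137329101562), 25.431509017944336)
top stand 50 80 11
[... 1235 characters left out ...]
6 -183.8   12.8] ((604.163330078125, -256.5579833984375), (90.13702392578125, 315.97113037109375), 25.100481033325195)
side stand 28 40 339 [ 574.  -191.1   34.6] ((576.643798828125, -196.55438232421875), (44.84148025512695, 166.09161376953125), 25.64957618713379)
side stand 50 80 55 [ 560.5 -165.    66.6] ((577.1009521484375, -198.25527954101562), (8.698575019836426, 148.21881103515625), 25.55596923828125)
side stand 80 115 53 [ 573.  -190.    95.8] ((576.7390747070312, -197.2760009765625), (8.712970733642578, 66.19731903076172), 25.80571746826172)
side stand 60 70 26 [ 559.8 -163.4   67.2] ((576.3289794921875, -198.6039276123047), (8.57958698272705, 148.28073120117188), 24.733842849731445)
```

View pics/mos.png

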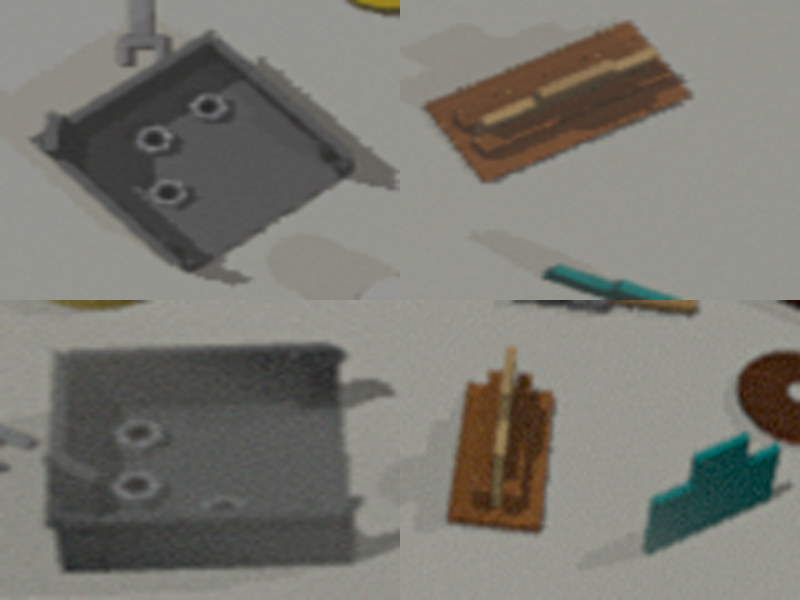

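The crops show the plywood gate standing in the stand (top right) and the turquoise look-alike lying apart from it. The tote's lug is at its left corner in the top view, and its open end is at lower right. That puts tote +x at a world yaw of about 38°, its centre near (572,167), and the gate near (576.6,-199) with its thin axis at about 25.3°.

I'll move over the tote first for a wrist view.

```bash
cat >> h.py <<'E'
def rot(yaw): # tool pointing down, tool y at world angle yaw (deg)
    t=np.radians(yaw); y=np.array([np.cos(t),np.sin(t),0]); z=np.array([0,0,-1.]); return R.from_matrix(np.c_[np.cross(y,z),y,z])
def plan(pos,r,n,start=None):
    s=arm.read_state(); p0,r0=start or (np.array(s['position']),R.from_quat(s['ee_rot']))
    w=(r*r0.inv()).as_rotvec(); p,rr=np.array(p0),r0
    for i in range(n):
        rt=R.from_rotvec(w*(i+1)/n)*r0; pt=p0+(np.array(pos)-p0)*(i+1)/n
        d=rr.inv().apply(pt-p)/10; a=np.degrees((rr.inv()*rt).as_rotvec())
        if i in(0,n-1) or np.linalg.norm(w)>.02: print(n,'rows' if i==0 else '',np.round(d,2),np.round(a,2))
        p,rr=pt,rt
def st():
    s=arm.read_state(); y=R.from_quat(s['ee_rot']).as_matrix()
    print('t',round(s['clock'],2),'p',np.round(s['position'],1),'yaw',round(float(np.degrees(np.arctan2(y[1,1],y[0,1]))),2),'z',np.round(y[:,2],3),'w',round(s['gripper_width'],1),'gf',s['grasp_force'],'F',np.round(s['contact_force'],1),'T',np.round(s['wrist_torque'],2),'j',np.round(s['joints'],2))
E
python3 - <<'E'
from h import *
st()
m=arm.camera_model('wrist');T=np.array(m['cam_to_world']);s=arm.read_state()
r=R.from_quat(s['ee_rot']);print('cam in tool',r.inv().apply(T[:3,3]-s['position']),(r.inv().as_matrix()@T[:3,:3]).round(3).tolist(),m['fx'])
plan([540,130,330],rot(-142),15)
E
```

```text
t 0.5 p [167.2 602.2 231.3] yaw -105.52 z [-0. -0. -1.] w 85.7 gf 0.0 F [-0.2  0.   0.6] T [-0.01 -0.01  0.01] j [ 1.56  0.38  0.01 -0.   -1.19 -0.26]
cam in tool [  73.75897767   -1.07360086 -142.53144702] [[-0.0, -0.958, -0.285], [1.0, -0.0, 0.0], [-0.001, -0.285, 0.958]] 270.22459917753673
15 rows [ 3.24  2.37 -0.66] [ 0.   -0.    2.43]
15  [ 3.33  2.23 -0.66] [ 0.   -0.    2.43]
15  [ 3.43  2.09 -0.66] [ 0.   -0.    2.43]
15  [ 3.51  1.94 -0.66] [ 0.   -0.    2.43]
15  [ 3.59  1.79 -0.66] [ 0.   -0.    2.43]
15  [ 3.66  1.63 -0.66] [ 0.   -0.    2.43]
15  [ 3.73  1.48 -0.66] [ 0.   -0.    2.43]
15  [ 3.79  1.32 -0.66] [ 0.   -0.    2.43]
15  [ 3.84  1.15 -0.66] [ 0.   -0.    2.43]
15  [ 3.89  0.99 -0.66] [ 0.   -0.    2.43]
15  [ 3.93  0.82 -0.66] [ 0.   -0.    2.43]
15  [ 3.96  0.66 -0.66] [ 0.   -0.    2.43]
15  [ 3.98  0.49 -0.66] [ 0.   -0.    2.43]
15  [ 4.    0.32 -0.66] [ 0.   -0.    2.43]
15  [ 4.01  0.15 -0.66] [ 0.   -0.    2.43]
```

>>> send_rows(
  targets=[
    {"x": 3.24, "y": 2.37, "z": -0.66, "az": 2.43, "gripper": -1},
    {"x": 3.33, "y": 2.23, "z": -0.66, "az": 2.43, "gripper": -1},
    {"x": 3.43, "y": 2.09, "z": -0.66, "az": 2.43, "gripper": -1},
    {"x": 3.51, "y": 1.94, "z": -0.66, "az": 2.43, "gripper": -1},
    {"x": 3.59, "y": 1.79, "z": -0.66, "az": 2.43, "gripper": -1},
  ],
)

```text
$.targets[0]: bad value
```

>>> send_rows(
  targets=[
    {"x": 3.66, "y": 1.63, "z": -0.66, "az": 2.43, "gripper": -1},
    {"x": 3.73, "y": 1.48, "z": -0.66, "az": 2.43, "gripper": -1},
    {"x": 3.79, "y": 1.32, "z": -0.66, "az": 2.43, "gripper": -1},
    {"x": 3.84, "y": 1.15, "z": -0.66, "az": 2.43, "gripper": -1},
    {"x": 3.89, "y": 0.99, "z": -0.66, "az": 2.43, "gripper": -1},
  ],
)

```text
$.targets[0]: bad value
```

>>> send_rows(
  targets=[
    {"x": 3.93, "y": 0.82, "z": -0.66, "az": 2.43, "gripper": -1},
    {"x": 3.96, "y": 0.66, "z": -0.66, "az": 2.43, "gripper": -1},
    {"x": 3.98, "y": 0.49, "z": -0.66, "az": 2.43, "gripper": -1},
    {"x": 4.0, "y": 0.32, "z": -0.66, "az": 2.43, "gripper": -1},
    {"x": 4.01, "y": 0.15, "z": -0.66, "az": 2.43, "gripper": -1},
  ],
)

```text
$.targets[0]: bad value
```

>>> send_rows(
  targets=[
    {"x": 3.24, "y": 2.37, "z": -0.66, "ax": 0, "ay": 0, "az": 2.43, "gripper": -1},
    {"x": 3.33, "y": 2.23, "z": -0.66, "ax": 0, "ay": 0, "az": 2.43, "gripper": -1},
    {"x": 3.43, "y": 2.09, "z": -0.66, "ax": 0, "ay": 0, "az": 2.43, "gripper": -1},
    {"x": 3.51, "y": 1.94, "z": -0.66, "ax": 0, "ay": 0, "az": 2.43, "gripper": -1},
    {"x": 3.59, "y": 1.79, "z": -0.66, "ax": 0, "ay": 0, "az": 2.43, "gripper": -1},
  ],
)

```text
clock: 0.92
position: [292.1, 443.1, 264.8]
ee_rot: [0.971, -0.24, 0.0, -0.0]
contact_force: [0.4, 1.2, 0.9]
gripper_width: 85.0
grasp_force: 0.0
```

>>> send_rows(
  targets=[
    {"x": 3.66, "y": 1.63, "z": -0.66, "ax": 0, "ay": 0, "az": 2.43, "gripper": -1},
    {"x": 3.73, "y": 1.48, "z": -0.66, "ax": 0, "ay": 0, "az": 2.43, "gripper": -1},
    {"x": 3.79, "y": 1.32, "z": -0.66, "ax": 0, "ay": 0, "az": 2.43, "gripper": -1},
    {"x": 3.84, "y": 1.15, "z": -0.66, "ax": 0, "ay": 0, "az": 2.43, "gripper": -1},
    {"x": 3.89, "y": 0.99, "z": -0.66, "ax": 0, "ay": 0, "az": 2.43, "gripper": -1},
  ],
)

```text
clock: 1.33
position: [416.5, 285.6, 298.1]
ee_rot: [0.94, -0.341, 0.0, -0.0]
contact_force: [0.6, 0.3, 0.1]
gripper_width: 85.4
grasp_force: 0.0
```

>>> send_rows(
  targets=[
    {"x": 3.93, "y": 0.82, "z": -0.66, "ax": 0, "ay": 0, "az": 2.43, "gripper": -1},
    {"x": 3.96, "y": 0.66, "z": -0.66, "ax": 0, "ay": 0, "az": 2.43, "gripper": -1},
    {"x": 3.98, "y": 0.49, "z": -0.66, "ax": 0, "ay": 0, "az": 2.43, "gripper": -1},
    {"x": 4.0, "y": 0.32, "z": -0.66, "ax": 0, "ay": 0, "az": 2.43, "gripper": -1},
    {"x": 4.01, "y": 0.15, "z": -0.66, "ax": 0, "ay": 0, "az": 2.43, "gripper": -1},
  ],
)

```text
clock: 1.75
position: [541.0, 128.1, 331.0]
ee_rot: [0.898, -0.439, 0.0, -0.0]
contact_force: [0.3, 1.1, -0.1]
gripper_width: 85.6
grasp_force: 0.0
```

Run:
```python
from h import *
im,d=arm.get_image('wrist');m=arm.camera_model('wrist');st()
np.savez('pics/w1.npz',im=im,d=d,T=m['cam_to_world']);cv2.imwrite('pics/w1.png',im[:,:,::-1])
p=cloud(d,m);q=p[d>0]
near=np.hypot(q[:,0]-572,q[:,1]-167)<125
q=q[near]
print('table z',np.median(q[q[:,2]<4,2]))
for lo,hi in [(2.5,9),(60,70),(85,112)]:
    s=q[(q[:,2]>lo)&(q[:,2]<hi)]
    if len(s)>5:
        t=np.radians(37.8);c=np.array([[np.cos(t),np.sin(t)],[-np.sin(t),np.cos(t)]]);l=(s[:,:2]-[572,167])@c.T
        print(lo,hi,len(s),'z',np.median(s[:,2]),cv2.minAreaRect(s[:,:2].astype(np.float32)),np.percentile(l,[.5,99.5],axis=0).round(1).tolist())
plan([570,-150,330],rot(-154.7),8)
```

```text
t 1.8 p [544.9 123.6 331.9] yaw -142.49 z [ 0.004 -0.002 -1.   ] w 85.4 gf 0.0 F [ 4.  -0.1  3.6] T [-0.01 -0.47 -0.03] j [ 0.52  0.22  0.02  0.   -1.37  0.14]
table z 0.8804097446110859
2.5 9 6997 z 5.831382859373036 ((569.1280517578125, 158.77890014648438), (226.39208984375, 244.85018920898438), 83.5638656616211) [[-88.1, -108.5], [107.5, 66.0]]
60 70 1926 z 65.28432603597031 ((578.5958251953125, 161.18186950683594), (168.01905822753906, 168.539794921875), 37.02566146850586) [[-81.5, -92.5], [85.3, 75.3]]
85 112 294 z 104.12819763003733 ((591.2432250976562, 252.76341247558594), (10.721414566040039, 36.1412239074707), 82.93962097167969) [[52.7, 40.6], [81.7, 70.3]]
8 rows [2.9  1.83 0.03] [-0.02 -0.03  1.53]
8  [2.95 1.76 0.03] [-0.02 -0.03  1.53]
8  [3.   1.68 0.03] [-0.02 -0.03  1.53]
8  [3.04 1.6  0.03] [-0.02 -0.03  1.53]
8  [3.08 1.51 0.03] [-0.02 -0.03  1.53]
8  [3.12 1.43 0.03] [-0.02 -0.03  1.53]
8  [3.16 1.35 0.03] [-0.02 -0.03  1.53]
8  [3.19 1.26 0.03] [-0.02 -0.03  1.53]
```

View pics/w1.png

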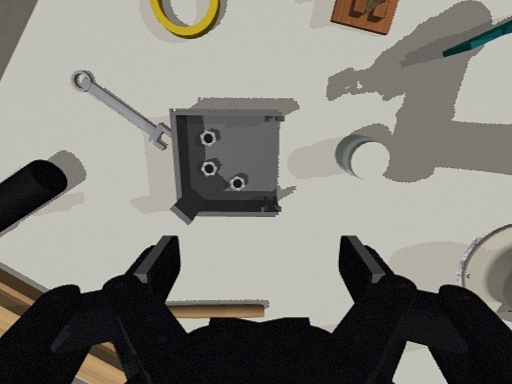

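The wrist picture shows the tote at (170–282,108–222), with the lug at lower left (185,212) and the open end on the right. It was taken while the arm was still settling, so I'll measure again at rest.

```bash
cat >> h.py <<'E'
def tote(d,m,c0=(572,167),yaw=37.8):
    p=cloud(d,m);q=p[d>0];q=q[np.hypot(q[:,0]-c0[0],q[:,1]-c0[1])<125]
    tz=np.median(q[q[:,2]<3.5,2]);q=q-[0,0,tz]
    s=q[(q[:,2]>60)&(q[:,2]<69)];t=np.radians(yaw);c=np.array([[np.cos(t),np.sin(t)],[-np.sin(t),np.cos(t)]]);l=(s[:,:2]-c0)@c.T
    print('tz',tz)
    # outer lines of the three walls
    for nm,ax,sg in [('+x',0,1),('+y',1,1),('-y',1,-1)]:
        o=1-ax; a=[];b=[]
        for k in np.arange(-55,56,5):
            if nm in('+x','+y') and k>30: continue
            w=l[(abs(l[:,o]-k)<2.5)&(sg*l[:,ax]>60)]
            if len(w)>2: a.append(k);b.append((np.percentile(w[:,ax],10)+np.percentile(w[:,ax],90))/2)
        if len(a)>4: f=np.polyfit(a,b,1);print(nm,'wall centre at 0: %.1f slope deg %.2f n %d res %.2f'%(f[1],np.degrees(np.arctan(f[0])),len(a),np.std(np.array(b)-np.polyval(f,a))))
    s=q[(q[:,2]>85)&(q[:,2]<112)]
    rr=cv2.minAreaRect(s[:,:2].astype(np.float32));print('lug',rr,'local',c@(np.array(rr[0])-c0),'z',np.percentile(s[:,2],95))
E
python3 - <<'E'
from h import *
arm.get_image('wrist');st();im,d=arm.get_image('wrist');m=arm.camera_model('wrist');st()
np.savez('pics/w2.npz',im=im,d=d,T=m['cam_to_world']);
tote(d,m)
for c in['top','side']: tote(np.load(f'pics/{c}0.npz')['d'],arm.camera_model(c))
plan([570,-150,330],rot(-154.7),8)
E
```

```text
t 1.85 p [543. 126. 331.] yaw -142.39 z [ 0.002 -0.    -1.   ] w 85.0 gf 0.0 F [-0.4  0.2 -0.4] T [ 0.07  0.07 -0.01] j [ 0.52  0.21  0.01  0.   -1.37  0.14]
t 1.9 p [541.5 127.7 330.3] yaw -142.25 z [ 0.  0. -1.] w 85.1 gf 0.0 F [-0.1 -0.  -0.2] T [ 0.03  0.01 -0.02] j [ 0.52  0.21  0.01  0.   -1.37  0.14]
tz -0.44537194172983163
+x wall centre at 0: 79.2 slope deg 0.23 n 18 res 0.23
+y wall centre at 0: 80.3 slope deg 0.93 n 18 res 0.96
-y wall centre at 0: -78.1 slope deg -1.08 n 23 res 0.81
lug ((583.5899658203125, 260.30126953125), (10.766910552978516, 35.64006423950195), 82.55236053466797) local [66.3428758  66.61889398] z 105.47881600156494
tz 0.6988766224701521
+x wall centre at 0: 77.7 slope deg 0.52 n 18 res 0.63
+y wall centre at 0: 78.3 slope deg 0.92 n 16 res 1.27
-y wall centre at 0: -80.2 slope deg -0.91 n 22 res 1.05
lug ((582.9560546875, 257.728515625), (10.825542449951172, 35.599815368652344), 82.93541717529297) local [64.26512872 64.97454819] z 108.10263115103284
tz 0.24639668912277557
+x wall centre at 0: 78.3 slope deg -0.18 n 14 res 0.70
+y wall centre at 0: 79.7 slope deg 0.55 n 18 res 1.00
-y wall centre at 0: -78.1 slope deg -0.83 n 21 res 1.52
lug ((583.1831665039062, 259.3534240722656), (11.320899963378906, 37.62590789794922), 78.61238861083984) local [65.44050011 66.11927931] z 106.65942845510543
8 rows [2.96 1.84 0.  ] [-0.   -0.    1.56]
8  [3.01 1.76 0.  ] [-0.   -0.    1.56]
8  [3.06 1.68 0.  ] [-0.   -0.    1.56]
8  [3.1 1.6 0. ] [-0.   -0.    1.56]
8  [3.14 1.51 0.  ] [-0.   -0.    1.56]
8  [3.18 1.43 0.  ] [-0.   -0.    1.56]
8  [3.22 1.34 0.  ] [-0.   -0.    1.56]
8  [3.26 1.25 0.  ] [-0.   -0.    1.56]
```

>>> send_rows(
  targets=[
    {"x": 2.96, "y": 1.84, "z": 0, "ax": 0, "ay": 0, "az": 1.56, "gripper": -1},
    {"x": 3.01, "y": 1.76, "z": 0, "ax": 0, "ay": 0, "az": 1.56, "gripper": -1},
    {"x": 3.06, "y": 1.68, "z": 0, "ax": 0, "ay": 0, "az": 1.56, "gripper": -1},
    {"x": 3.1, "y": 1.6, "z": 0, "ax": 0, "ay": 0, "az": 1.56, "gripper": -1},
    {"x": 3.14, "y": 1.51, "z": 0, "ax": 0, "ay": 0, "az": 1.56, "gripper": -1},
  ],
)

```text
clock: 2.32
position: [558.2, -43.6, 330.4]
ee_rot: [0.867, -0.498, -0.0, -0.0]
contact_force: [1.1, 0.6, -1.1]
gripper_width: 85.5
grasp_force: 0.0
```

>>> send_rows(
  targets=[
    {"x": 3.18, "y": 1.43, "z": 0, "ax": 0, "ay": 0, "az": 1.56, "gripper": -1},
    {"x": 3.22, "y": 1.34, "z": 0, "ax": 0, "ay": 0, "az": 1.56, "gripper": -1},
    {"x": 3.26, "y": 1.25, "z": 0, "ax": 0, "ay": 0, "az": 1.56, "gripper": -1},
    {"x": 0, "y": 0, "z": 0, "ax": 0, "ay": 0, "az": 0, "gripper": -1},
    {"x": 0, "y": 0, "z": 0, "ax": 0, "ay": 0, "az": 0, "gripper": -1},
  ],
)

```text
clock: 2.73
position: [569.5, -147.9, 329.7]
ee_rot: [0.846, -0.534, -0.001, 0.0]
contact_force: [0.8, 0.6, 0.1]
gripper_width: 85.6
grasp_force: 0.0
```

Run:
```python
from h import *
st();im,d=arm.get_image('wrist');m=arm.camera_model('wrist');st()
cv2.imwrite('pics/w3.png',im[:,:,::-1])
p=cloud(d,m);q=p[d>0];q=q[np.hypot(q[:,0]-577,q[:,1]+199)<110]
print('tz',np.median(q[q[:,2]<4,2]),len(q))
for lo,hi in [(28,40),(60,75),(92,106)]:
    s=q[(q[:,2]>lo)&(q[:,2]<hi)]
    if len(s)>5: print(lo,hi,len(s),np.median(s[:,2]),cv2.minAreaRect(s[:,:2].astype(np.float32)))
plan([576.7,-198.8,140],rot(-154.7),10)
```

```text
t 2.73 p [ 569.5 -147.9  329.7] yaw -154.52 z [-0.001  0.    -1.   ] w 85.6 gf 0.0 F [0.8 0.6 0.1] T [0.05 0.01 0.05] j [ 0.02  0.27  0.09 -0.   -1.39  0.42]
t 2.78 p [ 569.6 -147.   329.9] yaw -154.43 z [-0.001  0.    -1.   ] w 85.2 gf 0.0 F [ 0.1  0.2 -0.7] T [0.04 0.03 0.02] j [ 0.02  0.27  0.09 -0.   -1.39  0.42]
tz 0.13112731997119909 56041
28 40 2113 35.14079086351586 ((579.3292236328125, -197.48635864257812), (45.00819778442383, 157.87010192871094), 25.707744598388672)
60 75 369 70.21139586103783 ((579.6696166992188, -198.0047149658203), (8.593635559082031, 142.47080993652344), 25.987855911254883)
92 106 301 100.16374166638991 ((578.9353637695312, -197.33348083496094), (8.169845581054688, 59.21877670288086), 26.07562255859375)
10 rows [0.5  0.16 1.9 ] [0.   0.   0.03]
10  [0.5  0.16 1.9 ] [0.   0.   0.03]
```

>>> send_rows(
  targets=[
    {"x": 1.2, "y": 0.34, "z": 3.5, "ax": 0, "ay": 0, "az": 0, "gripper": -1},
    {"x": 1.2, "y": 0.34, "z": 3.5, "ax": 0, "ay": 0, "az": 0, "gripper": -1},
    {"x": 1.2, "y": 0.34, "z": 3.5, "ax": 0, "ay": 0, "az": 0, "gripper": -1},
    {"x": 1.2, "y": 0.34, "z": 3.5, "ax": 0, "ay": 0, "az": 0, "gripper": -1},
    {"x": 0, "y": 0, "z": 0, "ax": 0, "ay": 0, "az": 0, "gripper": -1},
  ],
)

```text
clock: 3.2
position: [574.0, -194.9, 182.3]
ee_rot: [0.846, -0.533, -0.007, 0.002]
contact_force: [-0.3, 0.6, -1.8]
gripper_width: 85.4
grasp_force: 0.0
```

>>> send_rows(
  targets=[
    {"x": 0, "y": 0, "z": 0, "ax": 0, "ay": 0, "az": 0, "gripper": -0.4},
    {"x": 0, "y": 0, "z": 0, "ax": 0, "ay": 0, "az": 0, "gripper": -0.4},
    {"x": 0, "y": 0, "z": 0, "ax": 0, "ay": 0, "az": 0, "gripper": -0.4},
    {"x": 0, "y": 0, "z": 0, "ax": 0, "ay": 0, "az": 0, "gripper": -0.4},
  ],
)

```text
clock: 3.53
position: [579.7, -195.9, 193.1]
ee_rot: [0.846, -0.533, 0.002, -0.001]
contact_force: [-0.3, 0.3, -0.1]
gripper_width: 59.6
grasp_force: 0.0
```

```bash
cat >> h.py <<'E'
def gate(d,m,c0):
    p=cloud(d,m);q=p[d>0];q=q[np.hypot(q[:,0]-c0[0],q[:,1]-c0[1])<110]
    print('tz',np.median(q[q[:,2]<4,2]),len(q))
    for lo,hi in [(28,40),(60,75),(92,106)]:
        s=q[(q[:,2]>lo)&(q[:,2]<hi)]
        if len(s)>5: print(lo,hi,len(s),np.median(s[:,2]),cv2.minAreaRect(s[:,:2].astype(np.float32)))
E
python3 - <<'E'
from h import *
st();im,d=arm.get_image('wrist');m=arm.camera_model('wrist');st()
cv2.imwrite('pics/w4.png',im[:,:,::-1])
gate(d,m,(577,-199))
E
```

```text
t 3.53 p [ 579.7 -195.9  193.1] yaw -154.35 z [ 0.005 -0.001 -1.   ] w 59.6 gf 0.0 F [-0.3  0.3 -0.1] T [-0.   -0.01  0.06] j [-0.06  0.39 -0.09  0.   -1.09  0.51]
t 3.58 p [ 579.4 -196.   192.7] yaw -154.37 z [ 0.004 -0.    -1.   ] w 59.8 gf 0.0 F [-0.4  0.4  0.2] T [-0.03  0.05  0.02] j [-0.06  0.39 -0.09  0.   -1.09  0.51]
tz -0.47247277092748163 65834
28 40 3853 34.48509852429373 ((578.8497924804688, -198.33126831054688), (45.082305908203125, 159.13104248046875), 25.73956298828125)
60 75 644 69.56179451139721 ((578.861572265625, -198.14846801757812), (8.863576889038086, 142.77169799804688), 25.567790985107422)
92 106 637 99.51914675219498 ((579.147705078125, -198.57675170898438), (8.468271255493164, 59.454750061035156), 25.72589874267578)
```

View pics/w4.png

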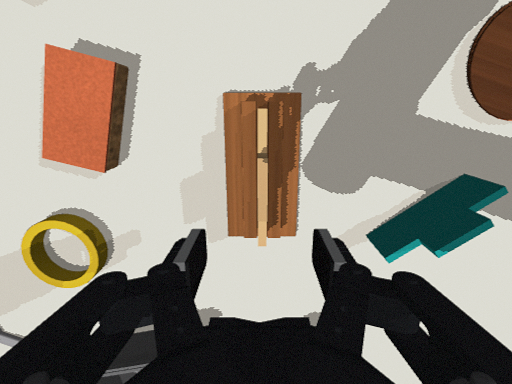

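The wrist view shows the gate in its slot at (263,175), midway between the fingers and aligned with them. The turquoise look-alike is off to the right. I'll descend and close.

>>> send_rows(
  targets=[
    {"x": 0.05, "y": 0.035, "z": 3.0, "ax": 0, "ay": 0, "az": 0, "gripper": -0.4},
    {"x": 0.05, "y": 0.035, "z": 3.0, "ax": 0, "ay": 0, "az": 0, "gripper": -0.4},
    {"x": 0.05, "y": 0.035, "z": 3.0, "ax": 0, "ay": 0, "az": 0, "gripper": -0.4},
    {"x": 0.05, "y": 0.035, "z": 2.0, "ax": 0, "ay": 0, "az": 0, "gripper": -0.4},
    {"x": 0, "y": 0, "z": 1.6, "ax": 0, "ay": 0, "az": 0, "gripper": -0.4},
  ],
)

```text
clock: 4.0
position: [577.5, -198.8, 63.3]
ee_rot: [0.846, -0.533, -0.0, 0.0]
contact_force: [0.7, -0.5, -0.4]
gripper_width: 60.0
grasp_force: 0.0
```

>>> send_rows(
  targets=[
    {"x": 0, "y": 0, "z": 0, "ax": 0, "ay": 0, "az": 0, "gripper": -0.4},
    {"x": 0, "y": 0, "z": 0, "ax": 0, "ay": 0, "az": 0, "gripper": -0.4},
    {"x": 0, "y": 0, "z": 0, "ax": 0, "ay": 0, "az": 0, "gripper": -0.4},
    {"x": 0, "y": 0, "z": 0, "ax": 0, "ay": 0, "az": 0, "gripper": -0.4},
  ],
)

```text
clock: 4.33
position: [579.3, -199.2, 66.4]
ee_rot: [0.846, -0.533, 0.002, -0.001]
contact_force: [0.3, 0.1, 0.7]
gripper_width: 60.2
grasp_force: 0.0
```

Run:
```python
from h import *
st();plan([579,-198.4,66],rot(-154.35),1)
```

```text
t 4.33 p [ 579.3 -199.2   66.4] yaw -154.42 z [ 0.004 -0.001 -1.   ] w 60.2 gf 0.0 F [0.3 0.1 0.7] T [-0.02  0.02  0.03] j [-0.07  0.52 -0.23  0.   -0.82  0.51]
1 rows [-0.08 -0.01  0.04] [-0.19 -0.13 -0.07]
```

Within 1 mm, so I'll close on the tab.

>>> send_rows(
  targets=[
    {"x": 0, "y": 0, "z": 0, "ax": 0, "ay": 0, "az": 0, "gripper": 0.4},
    {"x": 0, "y": 0, "z": 0, "ax": 0, "ay": 0, "az": 0, "gripper": 0.7},
    {"x": 0, "y": 0, "z": 0, "ax": 0, "ay": 0, "az": 0, "gripper": 1},
    {"x": 0, "y": 0, "z": 0, "ax": 0, "ay": 0, "az": 0, "gripper": 1},
    {"x": 0, "y": 0, "z": 0, "ax": 0, "ay": 0, "az": 0, "gripper": 1},
  ],
)

```text
clock: 4.75
position: [578.2, -199.1, 64.8]
ee_rot: [0.846, -0.533, 0.0, -0.0]
contact_force: [0.0, -0.5, 3.4]
gripper_width: 8.3
grasp_force: 58.9
```

>>> send_rows(
  targets=[
    {"x": 0, "y": 0, "z": 0, "ax": 0, "ay": 0, "az": 0, "gripper": 1},
    {"x": 0, "y": 0, "z": 0, "ax": 0, "ay": 0, "az": 0, "gripper": 1},
    {"x": 0, "y": 0, "z": 0, "ax": 0, "ay": 0, "az": 0, "gripper": 1},
    {"x": 0, "y": 0, "z": 0, "ax": 0, "ay": 0, "az": 0, "gripper": 1},
    {"x": 0, "y": 0, "z": 0, "ax": 0, "ay": 0, "az": 0, "gripper": 1},
  ],
)

```text
clock: 5.17
position: [578.3, -199.1, 64.8]
ee_rot: [0.846, -0.533, 0.0, -0.0]
contact_force: [-1.2, 0.5, 5.2]
gripper_width: 8.3
grasp_force: 58.9
```

Run:
```python
from h import *
st()
```

```text
t 5.17 p [ 578.3 -199.1   64.8] yaw -154.43 z [ 0.001 -0.    -1.   ] w 8.3 gf 58.860148787498474 F [-1.2  0.5  5.2] T [ 0.19  0.08 -0.01] j [-0.07  0.52 -0.23  0.   -0.82  0.51]
```

Gripped at a width of 8.3 mm and 59 N. Next I'll lift and carry it over.

>>> send_rows(
  targets=[
    {"x": 0, "y": 0, "z": -1.0, "ax": 0, "ay": 0, "az": 0, "gripper": 1},
    {"x": 0, "y": 0, "z": -2.0, "ax": 0, "ay": 0, "az": 0, "gripper": 1},
    {"x": 0, "y": 0, "z": -3.4, "ax": 0, "ay": 0, "az": 0, "gripper": 1},
    {"x": 0, "y": 0, "z": -3.6, "ax": 0, "ay": 0, "az": 0, "gripper": 1},
    {"x": 0, "y": 0, "z": -3.6, "ax": 0, "ay": 0, "az": 0, "gripper": 1},
  ],
)

```text
clock: 5.58
position: [576.9, -198.9, 201.1]
ee_rot: [0.846, -0.533, -0.001, 0.0]
contact_force: [0.9, -0.7, -0.6]
gripper_width: 8.3
grasp_force: 58.9
```

Run:
```python
from h import *
st();plan([518.4,126.2,195],rot(-142.3),15)
```

```text
t 5.58 p [ 576.9 -198.9  201.1] yaw -154.46 z [-0.003  0.001 -1.   ] w 8.3 gf 58.85559618473053 F [ 0.9 -0.7 -0.6] T [ 0.01 -0.09 -0.06] j [-0.07  0.38 -0.07 -0.   -1.12  0.51]
15 rows [-2.12 -0.58  0.04] [ 0.01  0.01 -0.81]
15  [-2.12 -0.61  0.04] [ 0.01  0.01 -0.81]
15  [-2.11 -0.64  0.04] [ 0.01  0.01 -0.81]
15  [-2.1  -0.67  0.04] [ 0.01  0.01 -0.81]
15  [-2.09 -0.7   0.04] [ 0.01  0.01 -0.81]
15  [-2.08 -0.73  0.04] [ 0.01  0.01 -0.81]
15  [-2.07 -0.76  0.04] [ 0.01  0.01 -0.81]
15  [-2.06 -0.79  0.04] [ 0.01  0.01 -0.81]
15  [-2.04 -0.82  0.04] [ 0.01  0.01 -0.81]
15  [-2.03 -0.85  0.04] [ 0.01  0.01 -0.81]
15  [-2.02 -0.88  0.04] [ 0.01  0.01 -0.81]
15  [-2.01 -0.9   0.04] [ 0.01  0.01 -0.81]
15  [-1.99 -0.93  0.04] [ 0.01  0.01 -0.81]
15  [-1.98 -0.96  0.04] [ 0.01  0.01 -0.81]
15  [-1.97 -0.99  0.04] [ 0.01  0.01 -0.81]
```

>>> send_rows(
  targets=[
    {"x": -2.12, "y": -0.58, "z": 0.04, "ax": 0, "ay": 0, "az": -0.81, "gripper": 1},
    {"x": -2.12, "y": -0.61, "z": 0.04, "ax": 0, "ay": 0, "az": -0.81, "gripper": 1},
    {"x": -2.11, "y": -0.64, "z": 0.04, "ax": 0, "ay": 0, "az": -0.81, "gripper": 1},
    {"x": -2.1, "y": -0.67, "z": 0.04, "ax": 0, "ay": 0, "az": -0.81, "gripper": 1},
    {"x": -2.09, "y": -0.7, "z": 0.04, "ax": 0, "ay": 0, "az": -0.81, "gripper": 1},
  ],
)

```text
clock: 6.0
position: [557.2, -89.8, 198.1]
ee_rot: [0.864, -0.503, -0.001, 0.0]
contact_force: [0.4, 0.6, -0.9]
gripper_width: 8.5
grasp_force: 58.9
```

>>> send_rows(
  targets=[
    {"x": -2.08, "y": -0.73, "z": 0.04, "ax": 0, "ay": 0, "az": -0.81, "gripper": 1},
    {"x": -2.07, "y": -0.76, "z": 0.04, "ax": 0, "ay": 0, "az": -0.81, "gripper": 1},
    {"x": -2.06, "y": -0.79, "z": 0.04, "ax": 0, "ay": 0, "az": -0.81, "gripper": 1},
    {"x": -2.04, "y": -0.82, "z": 0.04, "ax": 0, "ay": 0, "az": -0.81, "gripper": 1},
    {"x": -2.03, "y": -0.85, "z": 0.04, "ax": 0, "ay": 0, "az": -0.81, "gripper": 1},
  ],
)

```text
clock: 6.42
position: [537.8, 18.6, 196.1]
ee_rot: [0.882, -0.472, -0.001, 0.0]
contact_force: [0.2, 0.5, -0.6]
gripper_width: 8.6
grasp_force: 58.9
```

>>> send_rows(
  targets=[
    {"x": -2.02, "y": -0.88, "z": 0.04, "ax": 0, "ay": 0, "az": -0.81, "gripper": 1},
    {"x": -2.01, "y": -0.9, "z": 0.04, "ax": 0, "ay": 0, "az": -0.81, "gripper": 1},
    {"x": -1.99, "y": -0.93, "z": 0.04, "ax": 0, "ay": 0, "az": -0.81, "gripper": 1},
    {"x": -1.98, "y": -0.96, "z": 0.04, "ax": 0, "ay": 0, "az": -0.81, "gripper": 1},
    {"x": -1.97, "y": -0.99, "z": 0.04, "ax": 0, "ay": 0, "az": -0.81, "gripper": 1},
  ],
)

```text
clock: 6.83
position: [518.3, 126.9, 194.1]
ee_rot: [0.898, -0.441, -0.001, 0.0]
contact_force: [0.1, -0.4, -1.4]
gripper_width: 8.2
grasp_force: 58.9
```

>>> send_rows(
  targets=[
    {"x": 0, "y": 0, "z": 0, "ax": 0, "ay": 0, "az": 0, "gripper": 1},
    {"x": 0, "y": 0, "z": 0, "ax": 0, "ay": 0, "az": 0, "gripper": 1},
    {"x": 0, "y": 0, "z": 0, "ax": 0, "ay": 0, "az": 0, "gripper": 1},
    {"x": 0, "y": 0, "z": 0, "ax": 0, "ay": 0, "az": 0, "gripper": 1},
    {"x": 0, "y": 0, "z": 0, "ax": 0, "ay": 0, "az": 0, "gripper": 1},
  ],
)

```text
clock: 7.25
position: [519.2, 125.2, 194.3]
ee_rot: [0.897, -0.441, -0.0, 0.0]
contact_force: [0.5, -0.1, -0.6]
gripper_width: 8.3
grasp_force: 58.9
```

Run:
```python
from h import *
st();im,d=arm.get_image('wrist');m=arm.camera_model('wrist');st()
cv2.imwrite('pics/w5.png',im[:,:,::-1]);np.savez('pics/w5.npz',im=im,d=d,T=m['cam_to_world'])
tote(d,m,(572.2,167.8),37.7)
p=cloud(d,m);q=p[d>0];q=q[np.hypot(q[:,0]-518,q[:,1]-126)<90]
for lo,hi in [(125,190),(190,220),(196,206),(222,235)]:
    s=q[(q[:,2]>lo)&(q[:,2]<hi)]
    if len(s)>5: print(lo,hi,len(s),np.median(s[:,2]),cv2.minAreaRect(s[:,:2].astype(np.float32)))
plan([518.4,126.2,150],rot(-142.3),1)
```

```text
t 7.25 p [519.2 125.2 194.3] yaw -142.37 z [-0. -0. -1.] w 8.3 gf 58.85303735733032 F [ 0.5 -0.1 -0.6] T [ 0.01  0.03 -0.03] j [ 0.54  0.26 -0.27 -0.   -1.04  0.12]
t 7.3 p [519.2 125.3 194.3] yaw -142.37 z [-0. -0. -1.] w 8.4 gf 58.85352909564972 F [-0.6  0.2 -0.1] T [ 0.02 -0.02  0.04] j [ 0.54  0.26 -0.27 -0.   -1.04  0.12]
tz -0.014156484300826833
+x wall centre at 0: 79.3 slope deg 0.41 n 18 res 0.13
+y wall centre at 0: 77.0 slope deg 0.08 n 12 res 0.17
-y wall centre at 0: -81.1 slope deg -0.85 n 23 res 0.84
lug ((586.0643310546875, 258.2942199707031), (11.30115795135498, 35.890445709228516), 82.38822174072266) local [66.30944749 63.1227431 ] z 105.53592863031767
190 220 2544 200.08869344685115 ((544.2283325195312, 94.98345947265625), (35.55427551269531, 65.57351684570312), 37.68817138671875)
196 206 1738 199.59662658573217 ((544.2103881835938, 95.05616760253906), (34.81025314331055, 64.87394714355469), 37.794593811035156)
222 235 2976 229.5021133973705 ((521.6824951171875, 123.72526550292969), (37.89093780517578, 51.427703857421875), 69.90412902832031)
1 rows [-0.12  0.01  4.43] [ 0.01  0.   -0.07]
```

View pics/w5.png

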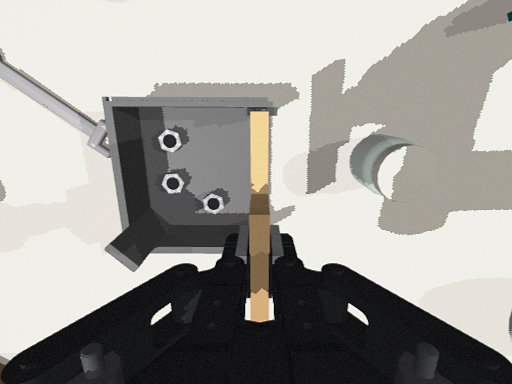

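The wrist view shows the gate at (260,110–320) held over the open end of the tote, with all three nuts untouched. The tote reads about 2 mm different from before, so I'll measure gate and tote together in this one picture.

Run:
```python
from h import *
z=np.load('pics/w5.npz');im=z['im'].astype(int);d=z['d'];m=arm.camera_model('wrist');m['cam_to_world']=z['T']
p=cloud(d,m);c0=np.array([572.2,167.8]);t=np.radians(37.7);c=np.array([[np.cos(t),np.sin(t)],[-np.sin(t),np.cos(t)]])
l=(p[...,:2]-c0)@c.T; Z=p[...,2]; u=np.mgrid[:384,:512][1]
g=(abs(u-260)<20)&(im[...,0]>im[...,2]+40)&(d>0)
for lo,hi,n in [(194,206,'shoulder'),(222,236,'tabtop')]:
    s=g&(Z>lo)&(Z<hi); L=l[s]; print(n,s.sum(),'x',np.percentile(L[:,0],[2,50,98]).round(1),'y',np.percentile(L[:,1],[1,99]).round(1),'z',np.median(Z[s]))
    f=np.polyfit(L[:,1],L[:,0],1);print('  line x=%.2f at y=0, %.2f at y=-60, slope deg %.2f'%(f[1],f[1]-60*f[0],np.degrees(f[0])))
# rim at various y: x extents, inner/outer wall edges
r=(Z>61)&(Z<68)&(d>0)&(abs(l[...,0])<95)&(abs(l[...,1])<95)
for k in range(-80,90,10):
    s=r&(abs(l[...,0]-k)<2)&(l[...,1]<0); s2=r&(abs(l[...,0]-k)<2)&(l[...,1]>0)
    print('x',k,[np.percentile(l[a][:,1],[3,97]).round(1) if a.sum()>3 else None for a in (s,s2)])
for k in (-60,-40,-20,0,20):
    s=r&(abs(l[...,1]-k)<2)&(l[...,0]>40); print('y',k,np.percentile(l[s][:,0],[3,97]).round(1))
s=r&(l[...,0]<-40);print('min x of -y rim',np.percentile(l[s&(l[...,1]<0)][:,0],[0.5,1,3]).round(1))
hh=Z; 
# walls' top heights along rib/groove region (-y)
for k in range(-84,-50,3):
    s=(abs(l[...,0]-k)<1.5)&(l[...,1]<-64)&(l[...,1]>-85)&(d>0)&(Z<75)
    print(k,s.sum(),[ (round(float(y),0),round(float(zz),0)) for y,zz in zip(l[s][::max(1,s.sum()//7),1],Z[s][::max(1,s.sum()//7)])])
```

```text
shoulder 1501 x [-71.  -66.5 -62.3] y [-72.9 -31. ] z 199.49339030401856
  line x=-65.91 at y=0, -66.71 at y=-60, slope deg 0.76
tabtop 2077 x [-70.7 -66.4 -62.4] y [-31.4  23.5] z 229.43481294773093
  line x=-66.52 at y=0, -66.52 at y=-60, slope deg -0.01
x -80 [array([-80.8, -68.8]), None]
x -70 [array([-85.4, -77.2]), None]
x -60 [array([-85.4, -77.2]), None]
x -50 [array([-85.4, -70.1]), None]
x -40 [array([-85.4, -77.2]), None]
x -30 [array([-85.4, -77.2]), None]
x -20 [array([-85.4, -77.2]), array([72.2, 82. ])]
x -10 [array([-85.5, -77.2]), array([72.7, 82.1])]
x 0 [array([-85.5, -77.2]), array([73. , 81.8])]
x 10 [array([-85.5, -77.2]), array([72.5, 82.3])]
x 20 [array([-85.5, -77.3]), array([72.6, 81.8])]
x 30 [array([-85.5, -77.3]), array([72.5, 81.8])]
x 40 [array([-85.5, -77.3]), array([72.8, 80.3])]
x 50 [array([-85.5, -77.3]), array([71.6, 80.2])]
x 60 [array([-85.5, -77.4]), array([61.1, 65. ])]
x 70 [array([-85.6, -78.2]), array([51.2, 55.6])]
x 80 [array([-83.8,  -2.8]), array([ 1.5, 49.1])]
y -60 [74.8 84.1]
y -40 [74.8 84.2]
y -20 [74.9 83.9]
y 0 [75.  84.2]
y 20 [
[... 835 characters left out ...]
, 64.0), (-79.0, 64.0), (-78.0, 65.0), (-77.0, 4.0), (-74.0, 6.0)]
-63 43 [(-84.0, 65.0), (-83.0, 62.0), (-81.0, 64.0), (-79.0, 65.0), (-77.0, 64.0), (-77.0, 6.0), (-74.0, 19.0), (-73.0, 5.0)]
-60 39 [(-84.0, 64.0), (-84.0, 64.0), (-82.0, 64.0), (-80.0, 64.0), (-79.0, 64.0), (-77.0, 65.0), (-75.0, 59.0), (-74.0, 55.0)]
-57 57 [(-84.0, 66.0), (-83.0, 64.0), (-80.0, 65.0), (-77.0, 65.0), (-75.0, 61.0), (-73.0, 61.0), (-70.0, 65.0), (-64.0, 4.0)]
-54 60 [(-84.0, 64.0), (-83.0, 64.0), (-80.0, 64.0), (-77.0, 65.0), (-75.0, 64.0), (-73.0, 65.0), (-70.0, 64.0), (-65.0, 6.0)]
-51 45 [(-85.0, 63.0), (-83.0, 63.0), (-81.0, 66.0), (-79.0, 65.0), (-77.0, 66.0), (-73.0, 63.0), (-67.0, 5.0), (-64.0, 6.0)]
```

>>> send_rows(
  targets=[
    {"x": 0.1, "y": 0.06, "z": 1.6, "ax": 0, "ay": 0, "az": 0, "gripper": 1},
    {"x": 0, "y": 0, "z": 2.0, "ax": 0, "ay": 0, "az": 0, "gripper": 1},
    {"x": 0, "y": 0, "z": 1.8, "ax": 0, "ay": 0, "az": 0, "gripper": 1},
    {"x": 0, "y": 0, "z": 1.0, "ax": 0, "ay": 0, "az": 0, "gripper": 1},
    {"x": 0, "y": 0, "z": 0, "ax": 0, "ay": 0, "az": 0, "gripper": 1},
  ],
)

```text
clock: 7.72
position: [518.0, 123.7, 128.0]
ee_rot: [0.897, -0.441, -0.002, 0.002]
contact_force: [0.1, 0.1, -0.3]
gripper_width: 8.4
grasp_force: 58.9
```

>>> send_rows(
  targets=[
    {"x": 0, "y": 0, "z": 0, "ax": 0, "ay": 0, "az": 0, "gripper": 1},
    {"x": 0, "y": 0, "z": 0, "ax": 0, "ay": 0, "az": 0, "gripper": 1},
    {"x": 0, "y": 0, "z": 0, "ax": 0, "ay": 0, "az": 0, "gripper": 1},
    {"x": 0, "y": 0, "z": 0, "ax": 0, "ay": 0, "az": 0, "gripper": 1},
    {"x": 0, "y": 0, "z": 0, "ax": 0, "ay": 0, "az": 0, "gripper": 1},
  ],
)

```text
clock: 8.13
position: [519.7, 125.1, 131.1]
ee_rot: [0.898, -0.441, 0.0, -0.001]
contact_force: [0.8, 0.1, -0.4]
gripper_width: 8.2
grasp_force: 58.9
```

```bash
cat >> h.py <<'E'
def rel(im,d,m,zs,zt,c0=np.array([572.2,167.8]),yaw=37.7):
    im=im.astype(int);p=cloud(d,m);t=np.radians(yaw);c=np.array([[np.cos(t),np.sin(t)],[-np.sin(t),np.cos(t)]])
    l=(p[...,:2]-c0)@c.T; Z=p[...,2]; u=np.mgrid[:384,:512][1]
    g=(abs(u-260)<25)&(im[...,0]>im[...,2]+40)&(d>0)
    for zz,n in [(zs,'shoulder'),(zt,'tabtop')]:
        s=g&(abs(Z-zz)<6)
        if s.sum()<20: continue
        L=l[s];f=np.polyfit(L[:,1],L[:,0],1)
        print(n,s.sum(),'x',np.percentile(L[:,0],[2,50,98]).round(1),'y',np.percentile(L[:,1],[1,99]).round(1),'z',np.median(Z[s]).round(1),'slope %.2f'%np.degrees(f[0]))
    r=(Z>61)&(Z<68)&(d>0)&(abs(l[...,0])<95)&(abs(l[...,1])<95)
    for k in range(-20,41,20):
        s=r&(abs(l[...,0]-k)<2)&(l[...,1]<0); s2=r&(abs(l[...,0]-k)<2)&(l[...,1]>0)
        print('x',k,[np.percentile(l[a][:,1],[3,97]).round(1) if a.sum()>3 else None for a in (s,s2)])
    for k in (-40,0):
        s=r&(abs(l[...,1]-k)<2)&(l[...,0]>40)
        if s.sum()>3: print('y',k,np.percentile(l[s][:,0],[3,97]).round(1))
    for k in range(-86,-44,2):
        s=(abs(l[...,0]-k)<1)&(l[...,1]<-67)&(l[...,1]>-76)&(d>0)&(Z<70)
        if s.sum(): print(k,s.sum(),Z[s].max().round(),np.median(Z[s]).round(),end=' | ')
    print()
E
python3 - <<'E'
from h import *
st();im,d=arm.get_image('wrist');m=arm.camera_model('wrist');st()
cv2.imwrite('pics/w6.png',im[:,:,::-1]);np.savez('pics/w6.npz',im=im,d=d,T=m['cam_to_world'])
rel(im,d,m,135,165)
z=np.load('pics/w5.npz');m['cam_to_world']=z['T'];rel(z['im'],z['d'],m,199.5,229.5)
E
```

```text
t 8.13 p [519.7 125.1 131.1] yaw -142.29 z [ 0.001  0.001 -1.   ] w 8.2 gf 58.87792110443115 F [ 0.8  0.1 -0.4] T [-0.02 -0.04 -0.02] j [ 0.54  0.33 -0.35  0.   -0.89  0.12]
t 8.18 p [519.6 125.1 130.9] yaw -142.29 z [ 0.001  0.001 -1.   ] w 8.8 gf 58.877994418144226 F [-0.7 -0.  -1. ] T [ 0.03 -0.05  0.03] j [ 0.54  0.33 -0.35  0.   -0.89  0.12]
shoulder 1489 x [-70.8 -66.2 -62.1] y [-73.2 -31.5] z 136.1 slope 0.57
tabtop 2079 x [-70.5 -66.2 -62.3] y [-31.8  23.2] z 166.1 slope -0.07
x -20 [array([-85.2, -76.9]), None]
x 0 [array([-85.9, -77.5]), None]
x 20 [array([-85.9, -77.5]), None]
x 40 [array([-86. , -77.5]), array([72.4, 76.3])]
y -40 [75.1 84. ]
y 0 [74.6 83.7]
-84 20 64.0 63.0 | -82 25 65.0 64.0 | -80 27 66.0 63.0 | -78 28 63.0 60.0 | -76 30 59.0 56.0 | -74 26 55.0 50.0 | -72 6 7.0 5.0 | -70 6 6.0 5.0 | -68 8 6.0 5.0 | -66 6 5.0 4.0 | -64 6 6.0 4.0 | -62 9 54.0 47.0 | -60 16 59.0 57.0 | -58 30 62.0 60.0 | -56 24 66.0 64.0 | -54 26 65.0 64.0 | -52 20 64.0 63.0 | -48 1 5.0 5.0 | -46 24 6.0 5.0 | 
shoulder 1496 x [-71.  -66.5 -62.3] y [-72.9 -31. ] z 199.5 slope 0.69
tabtop 2062 x [-70.7 -66.4 -62.5] y [-31.4  23.5] z 229.4 slope 0.00
x -20 [array([-85.4, -77.2]), array([72.2, 82. ])]
x 0 [array([-85.5, -77.2]), array([73. , 81.8])]
x 20 [array([-85.5, -77.3]), array([72.6, 81.8])]
x 40 [array([-85.5, -77.3]), array([72.8, 80.3])]
y -40 [74.8 84.2]
y 0 [75.  84.2]
-84 12 65.0 63.0 | -82 17 66.0 65.0 | -80 19 67.0 63.0 | -78 16 61.0 60.0 | -76 11 58.0 57.0 | -74 9 55.0 36.0 | -72 6 6.0 5.0 | -70 3 5.0 5.0 | -68 6 7.0 5.0 | -66 6 6.0 5.0 | -64 6 6.0 5.0 | -62 6 55.0 37.0 | -60 6 58.0 57.0 | -58 10 62.0 60.0 | -56 17 65.0 62.0 | -54 18 66.0 65.0 | -52 14 64.0 63.0 | -48 8 6.0 5.0 | -46 16 7.0 5.0 |
```

Camera-relative, the gate is about 1.7 mm inward of the groove centre (-66.3 against -68.0). I'll correct that and ease down into the flare.

>>> send_rows(
  targets=[
    {"x": 0.1, "y": 0.16, "z": 0, "ax": 0, "ay": 0, "az": 0, "gripper": 1},
    {"x": 0, "y": 0, "z": 0, "ax": 0, "ay": 0, "az": 0, "gripper": 1},
    {"x": 0, "y": 0, "z": 0.5, "ax": 0, "ay": 0, "az": 0, "gripper": 1},
    {"x": 0, "y": 0, "z": 0.3, "ax": 0, "ay": 0, "az": 0, "gripper": 1},
    {"x": 0, "y": 0, "z": 0, "ax": 0, "ay": 0, "az": 0, "gripper": 1},
  ],
)

```text
clock: 8.6
position: [518.0, 122.8, 121.2]
ee_rot: [0.898, -0.441, -0.001, 0.001]
contact_force: [-0.2, -0.4, -0.7]
gripper_width: 8.1
grasp_force: 58.9
```

>>> send_rows(
  targets=[
    {"x": 0, "y": 0, "z": 0, "ax": 0, "ay": 0, "az": 0, "gripper": 1},
    {"x": 0, "y": 0, "z": 0, "ax": 0, "ay": 0, "az": 0, "gripper": 1},
    {"x": 0, "y": 0, "z": 0, "ax": 0, "ay": 0, "az": 0, "gripper": 1},
  ],
)

```text
clock: 8.85
position: [518.8, 123.2, 122.4]
ee_rot: [0.898, -0.441, 0.0, -0.0]
contact_force: [0.3, -0.0, -0.2]
gripper_width: 7.9
grasp_force: 58.9
```

Run:
```python
from h import *
im,d=arm.get_image('wrist');m=arm.camera_model('wrist');st()
rel(im,d,m,128,158)
```

```text
t 8.9 p [518.8 123.2 122.4] yaw -142.29 z [ 0.  0. -1.] w 8.3 gf 58.877713680267334 F [-0.2 -0.1 -0.3] T [0.03 0.02 0.01] j [ 0.54  0.34 -0.37  0.   -0.87  0.12]
shoulder 1506 x [-72.5 -68.  -63.9] y [-74.2 -32.4] z 127.6 slope 0.54
tabtop 2061 x [-72.3 -68.  -64.1] y [-32.7  22.2] z 157.6 slope -0.05
x -20 [array([-85.8, -77. ]), None]
x 0 [array([-85.8, -77. ]), None]
x 20 [array([-85.8, -77.7]), None]
x 40 [array([-85.8, -77.7]), array([72.2, 73.3])]
y -40 [75.  83.8]
y 0 [75.1 84.3]
-84 17 65.0 64.0 | -82 26 66.0 64.0 | -80 33 66.0 64.0 | -78 33 62.0 60.0 | -76 30 59.0 57.0 | -74 8 55.0 39.0 | -72 4 6.0 5.0 | -70 4 6.0 5.0 | -68 6 6.0 5.0 | -66 4 6.0 5.0 | -64 4 6.0 5.0 | -62 16 55.0 53.0 | -60 30 59.0 57.0 | -58 30 63.0 60.0 | -56 33 66.0 63.0 | -54 22 67.0 64.0 | -52 28 65.0 64.0 | -46 14 6.0 5.0 |
```

Centred at -68.0 in x and about -2 in y, matching the tote. Now lowering.

>>> send_rows(
  targets=[
    {"x": 0, "y": 0, "z": 0.6, "ax": 0, "ay": 0, "az": 0, "gripper": 1},
    {"x": 0, "y": 0, "z": 0.6, "ax": 0, "ay": 0, "az": 0, "gripper": 1},
    {"x": 0, "y": 0, "z": 0.6, "ax": 0, "ay": 0, "az": 0, "gripper": 1},
    {"x": 0, "y": 0, "z": 0.6, "ax": 0, "ay": 0, "az": 0, "gripper": 1},
    {"x": 0, "y": 0, "z": 0.4, "ax": 0, "ay": 0, "az": 0, "gripper": 1},
  ],
)

```text
clock: 9.32
position: [518.4, 123.1, 93.2]
ee_rot: [0.898, -0.441, -0.0, 0.0]
contact_force: [0.2, -0.1, -0.2]
gripper_width: 8.3
grasp_force: 58.9
```

Run:
```python
from h import *
st()
```

```text
t 9.32 p [518.4 123.1  93.2] yaw -142.31 z [-0.001 -0.    -1.   ] w 8.3 gf 58.88687610626221 F [ 0.2 -0.1 -0.2] T [ 0.07 -0.11  0.  ] j [ 0.54  0.38 -0.4  -0.   -0.8   0.12]
```

No contact force and the gate is well into the groove, so I'll keep going.

>>> send_rows(
  targets=[
    {"x": 0, "y": 0, "z": 0.6, "ax": 0, "ay": 0, "az": 0, "gripper": 1},
    {"x": 0, "y": 0, "z": 0.6, "ax": 0, "ay": 0, "az": 0, "gripper": 1},
    {"x": 0, "y": 0, "z": 0.6, "ax": 0, "ay": 0, "az": 0, "gripper": 1},
    {"x": 0, "y": 0, "z": 0.6, "ax": 0, "ay": 0, "az": 0, "gripper": 1},
    {"x": 0, "y": 0, "z": 0.3, "ax": 0, "ay": 0, "az": 0, "gripper": 1},
  ],
)

```text
clock: 9.73
position: [518.5, 123.1, 66.3]
ee_rot: [0.898, -0.441, -0.0, 0.0]
contact_force: [0.8, -0.2, -0.9]
gripper_width: 8.0
grasp_force: 58.9
```

>>> send_rows(
  targets=[
    {"x": 0, "y": 0, "z": 0.15, "ax": 0, "ay": 0, "az": 0, "gripper": 1},
    {"x": 0, "y": 0, "z": 0.15, "ax": 0, "ay": 0, "az": 0, "gripper": 1},
    {"x": 0, "y": 0, "z": 0.1, "ax": 0, "ay": 0, "az": 0, "gripper": 1},
    {"x": 0, "y": 0, "z": 0, "ax": 0, "ay": 0, "az": 0, "gripper": 1},
    {"x": 0, "y": 0, "z": 0, "ax": 0, "ay": 0, "az": 0, "gripper": 1},
  ],
)

```text
clock: 10.15
position: [518.7, 123.2, 63.5]
ee_rot: [0.898, -0.441, 0.0, -0.0]
contact_force: [-0.1, -0.2, -0.7]
gripper_width: 8.0
grasp_force: 58.9
```

Run:
```python
from h import *
st()
```

```text
t 10.15 p [518.7 123.2  63.5] yaw -142.3 z [ 0.  0. -1.] w 8.0 gf 58.87177884578705 F [-0.1 -0.2 -0.7] T [-0.01  0.03  0.04] j [ 0.54  0.42 -0.43  0.   -0.72  0.12]
```

>>> send_rows(
  targets=[
    {"x": 0, "y": 0, "z": 0.15, "ax": 0, "ay": 0, "az": 0, "gripper": 1},
    {"x": 0, "y": 0, "z": 0.15, "ax": 0, "ay": 0, "az": 0, "gripper": 1},
    {"x": 0, "y": 0, "z": 0, "ax": 0, "ay": 0, "az": 0, "gripper": 1},
    {"x": 0, "y": 0, "z": 0, "ax": 0, "ay": 0, "az": 0, "gripper": 1},
    {"x": 0, "y": 0, "z": 0, "ax": 0, "ay": 0, "az": 0, "gripper": 1},
  ],
)

```text
clock: 10.57
position: [518.7, 123.1, 60.3]
ee_rot: [0.898, -0.441, -0.0, 0.0]
contact_force: [0.4, -0.0, -1.4]
gripper_width: 8.2
grasp_force: 58.9
```

>>> send_rows(
  targets=[
    {"x": 0, "y": 0, "z": 0.1, "ax": 0, "ay": 0, "az": 0, "gripper": 1},
    {"x": 0, "y": 0, "z": 0, "ax": 0, "ay": 0, "az": 0, "gripper": 1},
    {"x": 0, "y": 0, "z": 0, "ax": 0, "ay": 0, "az": 0, "gripper": 1},
    {"x": 0, "y": 0, "z": 0, "ax": 0, "ay": 0, "az": 0, "gripper": 1},
  ],
)

```text
clock: 10.9
position: [518.9, 123.3, 59.7]
ee_rot: [0.898, -0.441, 0.0, -0.0]
contact_force: [-0.7, 0.6, 3.3]
gripper_width: 7.8
grasp_force: 59.3
```

Run:
```python
from h import *
st()
```

```text
t 10.9 p [518.9 123.3  59.7] yaw -142.28 z [ 0.001  0.    -1.   ] w 7.8 gf 59.32981252670288 F [-0.7  0.6  3.3] T [0.02 0.21 0.01] j [ 0.54  0.42 -0.43  0.   -0.71  0.12]
```

The gate touched down at the expected height (59.7 mm) with 3 N. I'll release it and rise.

>>> send_rows(
  targets=[
    {"x": 0, "y": 0, "z": 0, "ax": 0, "ay": 0, "az": 0, "gripper": 0.4},
    {"x": 0, "y": 0, "z": 0, "ax": 0, "ay": 0, "az": 0, "gripper": 0},
    {"x": 0, "y": 0, "z": 0, "ax": 0, "ay": 0, "az": 0, "gripper": -0.3},
    {"x": 0, "y": 0, "z": 0, "ax": 0, "ay": 0, "az": 0, "gripper": -0.3},
    {"x": 0, "y": 0, "z": 0, "ax": 0, "ay": 0, "az": 0, "gripper": -0.3},
  ],
)

```text
clock: 11.32
position: [518.6, 123.1, 59.1]
ee_rot: [0.898, -0.441, -0.0, 0.0]
contact_force: [-0.4, -0.1, 0.1]
gripper_width: 55.2
grasp_force: 0.0
```

>>> send_rows(
  targets=[
    {"x": 0, "y": 0, "z": -1, "ax": 0, "ay": 0, "az": 0, "gripper": -0.3},
    {"x": 0, "y": 0, "z": -3, "ax": 0, "ay": 0, "az": 0, "gripper": -0.3},
    {"x": 0, "y": 0, "z": -4, "ax": 0, "ay": 0, "az": 0, "gripper": -0.3},
    {"x": 0, "y": 0, "z": -4, "ax": 0, "ay": 0, "az": 0, "gripper": -0.3},
    {"x": 0, "y": 0, "z": -4, "ax": 0, "ay": 0, "az": 0, "gripper": -0.3},
  ],
)

```text
clock: 11.73
position: [518.2, 122.9, 221.9]
ee_rot: [0.898, -0.441, 0.0, -0.0]
contact_force: [0.9, 0.5, 0.5]
gripper_width: 55.6
grasp_force: 0.0
```

Run:
```python
from h import *
st();plan([584,259,215],rot(-97.3),9)
```

```text
t 11.73 p [518.2 122.9 221.9] yaw -142.29 z [ 0. -0. -1.] w 55.6 gf 0.0 F [0.9 0.5 0.5] T [ 0.01 -0.13 -0.01] j [ 0.54  0.24 -0.23  0.   -1.1   0.12]
9 rows [-0.75 -1.5   0.08] [-0. -0. -5.]
9  [-0.62 -1.56  0.08] [-0. -0. -5.]
9  [-0.48 -1.61  0.08] [-0. -0. -5.]
9  [-0.34 -1.65  0.08] [-0. -0. -5.]
9  [-0.19 -1.67  0.08] [-0. -0. -5.]
9  [-0.04 -1.68  0.08] [-0. -0. -5.]
9  [ 0.1  -1.68  0.08] [-0. -0. -5.]
9  [ 0.25 -1.66  0.08] [-0. -0. -5.]
9  [ 0.39 -1.63  0.08] [-0. -0. -5.]
```

>>> send_rows(
  targets=[
    {"x": -0.75, "y": -1.5, "z": 0.08, "ax": 0, "ay": 0, "az": -5, "gripper": -0.3},
    {"x": -0.62, "y": -1.56, "z": 0.08, "ax": 0, "ay": 0, "az": -5, "gripper": -0.3},
    {"x": -0.48, "y": -1.61, "z": 0.08, "ax": 0, "ay": 0, "az": -5, "gripper": -0.3},
    {"x": -0.34, "y": -1.65, "z": 0.08, "ax": 0, "ay": 0, "az": -5, "gripper": -0.3},
    {"x": -0.19, "y": -1.67, "z": 0.08, "ax": 0, "ay": 0, "az": -5, "gripper": -0.3},
  ],
)

```text
clock: 12.15
position: [555.3, 199.5, 216.3]
ee_rot: [0.972, -0.234, 0.0, -0.0]
contact_force: [0.4, -0.4, -0.3]
gripper_width: 55.5
grasp_force: 0.0
```

>>> send_rows(
  targets=[
    {"x": -0.04, "y": -1.68, "z": 0.08, "ax": 0, "ay": 0, "az": -5, "gripper": -0.3},
    {"x": 0.1, "y": -1.68, "z": 0.08, "ax": 0, "ay": 0, "az": -5, "gripper": -0.3},
    {"x": 0.25, "y": -1.66, "z": 0.08, "ax": 0, "ay": 0, "az": -5, "gripper": -0.3},
    {"x": 0.39, "y": -1.63, "z": 0.08, "ax": 0, "ay": 0, "az": -5, "gripper": -0.3},
    {"x": 0, "y": 0, "z": 0, "ax": 0, "ay": 0, "az": 0, "gripper": -0.3},
  ],
)

```text
clock: 12.57
position: [585.2, 261.5, 212.0]
ee_rot: [0.998, -0.062, 0.0, -0.0]
contact_force: [0.1, -0.4, -0.4]
gripper_width: 55.5
grasp_force: 0.0
```

>>> send_rows(
  targets=[
    {"x": 0, "y": 0, "z": 0, "ax": 0, "ay": 0, "az": 0, "gripper": -0.3},
    {"x": 0, "y": 0, "z": 0, "ax": 0, "ay": 0, "az": 0, "gripper": -0.3},
    {"x": 0, "y": 0, "z": 0, "ax": 0, "ay": 0, "az": 0, "gripper": -0.3},
    {"x": 0, "y": 0, "z": 0, "ax": 0, "ay": 0, "az": 0, "gripper": -0.3},
  ],
)

```text
clock: 12.9
position: [584.1, 258.6, 212.7]
ee_rot: [0.998, -0.064, 0.0, -0.0]
contact_force: [-0.9, -0.2, 0.1]
gripper_width: 55.2
grasp_force: 0.0
```

Run:
```python
from h import *
im,d=arm.get_image('wrist');m=arm.camera_model('wrist');st()
cv2.imwrite('pics/w7.png',im[:,:,::-1])
p=cloud(d,m);q=p[d>0];q=q[np.hypot(q[:,0]-584,q[:,1]-259)<45]
s=q[(q[:,2]>95)&(q[:,2]<112)]
print(len(s),np.median(s[:,2]),cv2.minAreaRect(s[:,:2].astype(np.float32)))
im2,_=arm.get_image('side');a=cv2.resize(im2[190:270,185:285,::-1],(480,384),interpolation=cv2.INTER_CUBIC)
cv2.imwrite('pics/v7.png',cv2.resize(np.hstack([cv2.resize(im[:,:,::-1],(400,300)),cv2.resize(a,(400,300))]),(800,300)))
```

```text
t 12.95 p [584.2 258.7 212.6] yaw -97.35 z [ 0.  0. -1.] w 55.7 gf 0.0 F [ 0.  -0.5 -0.6] T [ 0.01  0.02 -0.02] j [ 0.67  0.42  0.02 -0.   -1.17  0.77]
376 104.77953033124147 ((586.4959106445312, 258.79107666015625), (8.88439655303955, 36.292213439941406), 82.71702575683594)
```

View pics/v7.png

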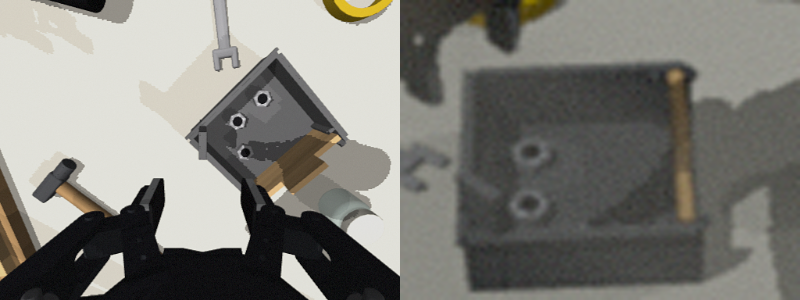

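The gate sits in its grooves at the tote's open end (orange-brown strip in the side crop at (680,145)), and the nuts are in place. The lug is at (203,143) in the left view, with yaw 82.7° matching the tool. Descending onto the lug.

>>> send_rows(
  targets=[
    {"x": 0, "y": 0.07, "z": 3.0, "ax": 0, "ay": 0, "az": 0, "gripper": -0.3},
    {"x": 0, "y": 0, "z": 3.5, "ax": 0, "ay": 0, "az": 0, "gripper": -0.3},
    {"x": 0, "y": 0, "z": 3.5, "ax": 0, "ay": 0, "az": 0, "gripper": -0.3},
    {"x": 0, "y": 0, "z": 2.5, "ax": 0, "ay": 0, "az": 0, "gripper": -0.3},
    {"x": 0, "y": 0, "z": 1.0, "ax": 0, "ay": 0, "az": 0, "gripper": -0.3},
  ],
)

```text
clock: 13.42
position: [581.9, 256.9, 72.8]
ee_rot: [0.998, -0.064, -0.003, 0.002]
contact_force: [-0.9, -0.1, -0.3]
gripper_width: 55.4
grasp_force: 0.0
```

>>> send_rows(
  targets=[
    {"x": 0, "y": 0, "z": 0.4, "ax": 0, "ay": 0, "az": 0, "gripper": -0.3},
    {"x": 0, "y": 0, "z": 0, "ax": 0, "ay": 0, "az": 0, "gripper": -0.3},
    {"x": 0, "y": 0, "z": 0, "ax": 0, "ay": 0, "az": 0, "gripper": -0.3},
    {"x": 0, "y": 0, "z": 0, "ax": 0, "ay": 0, "az": 0, "gripper": -0.3},
    {"x": 0, "y": 0, "z": 0, "ax": 0, "ay": 0, "az": 0, "gripper": -0.3},
  ],
)

```text
clock: 13.83
position: [585.2, 259.3, 75.1]
ee_rot: [0.998, -0.064, 0.001, -0.001]
contact_force: [-0.3, -0.7, -0.1]
gripper_width: 55.8
grasp_force: 0.0
```

>>> send_rows(
  targets=[
    {"x": 0, "y": 0, "z": 0, "ax": 0, "ay": 0, "az": 0, "gripper": 0.2},
    {"x": 0, "y": 0, "z": 0, "ax": 0, "ay": 0, "az": 0, "gripper": 0.5},
    {"x": 0, "y": 0, "z": 0, "ax": 0, "ay": 0, "az": 0, "gripper": 0.7},
    {"x": 0, "y": 0, "z": 0, "ax": 0, "ay": 0, "az": 0, "gripper": 1},
    {"x": 0, "y": 0, "z": 0, "ax": 0, "ay": 0, "az": 0, "gripper": 1},
  ],
)

```text
clock: 14.25
position: [584.3, 258.9, 73.5]
ee_rot: [0.998, -0.064, 0.0, -0.0]
contact_force: [-1.1, -0.1, 1.6]
gripper_width: 9.5
grasp_force: 59.6
```

>>> send_rows(
  targets=[
    {"x": 0, "y": 0, "z": 0, "ax": 0, "ay": 0, "az": 0, "gripper": 1},
    {"x": 0, "y": 0, "z": 0, "ax": 0, "ay": 0, "az": 0, "gripper": 1},
    {"x": 0, "y": 0, "z": 0, "ax": 0, "ay": 0, "az": 0, "gripper": 1},
    {"x": 0, "y": 0, "z": 0, "ax": 0, "ay": 0, "az": 0, "gripper": 1},
    {"x": 0, "y": 0, "z": 0, "ax": 0, "ay": 0, "az": 0, "gripper": 1},
  ],
)

```text
clock: 14.67
position: [584.3, 258.9, 73.5]
ee_rot: [0.998, -0.064, 0.0, -0.0]
contact_force: [-1.9, 0.8, 5.9]
gripper_width: 9.1
grasp_force: 59.8
```

```bash
cat >> h.py <<'E'
def tiltplan(th0,th1,n,dpos,h,press=0.,z0=None):
    # pivot rows in tool frame: TCP at (dpos along -toolY from pivot, h above pivot) when flat; rotation +ax
    def tc(t): # world (s along toolY0 dir horizontally from pivot, z)
        t=np.radians(t); return np.array([-(dpos*np.cos(t)-h*np.sin(t)), dpos*np.sin(t)+h*np.cos(t)])
    T=np.linspace(th0,th1,n+1)
    for a,b in zip(T[:-1],T[1:]):
        ds,dz=tc(b)-tc(a); A=np.radians(a)
        # tool y at tilt a: y0*cos - up*sin ; tool z: -up*cos - y0*sin
        print('%.1f->%.1f'%(a,b),'y %.2f z %.2f ax %.2f'%((ds*np.cos(A)-dz*np.sin(A))/10,(-dz*np.cos(A)-ds*np.sin(A))/10,b-a))
E
python3 - <<'E'
from h import *
st()
h=arm.read_state()['position'][2]
tiltplan(0,40,20,206.5,h)
E
```

```text
t 14.67 p [584.3 258.9  73.5] yaw -97.29 z [ 0.  0. -1.] w 9.1 gf 59.834166169166565 F [-1.9  0.8  5.9] T [ 0.29  0.56 -0.17] j [ 0.67  0.55 -0.15 -0.   -0.87  0.77]
0.0->2.0 y 0.27 z -0.72 ax 2.00
2.0->4.0 y 0.27 z -0.72 ax 2.00
4.0->6.0 y 0.27 z -0.72 ax 2.00
6.0->8.0 y 0.27 z -0.72 ax 2.00
8.0->10.0 y 0.27 z -0.72 ax 2.00
10.0->12.0 y 0.27 z -0.72 ax 2.00
12.0->14.0 y 0.27 z -0.72 ax 2.00
14.0->16.0 y 0.27 z -0.72 ax 2.00
16.0->18.0 y 0.27 z -0.72 ax 2.00
18.0->20.0 y 0.27 z -0.72 ax 2.00
20.0->22.0 y 0.27 z -0.72 ax 2.00
22.0->24.0 y 0.27 z -0.72 ax 2.00
24.0->26.0 y 0.27 z -0.72 ax 2.00
26.0->28.0 y 0.27 z -0.72 ax 2.00
28.0->30.0 y 0.27 z -0.72 ax 2.00
30.0->32.0 y 0.27 z -0.72 ax 2.00
32.0->34.0 y 0.27 z -0.72 ax 2.00
34.0->36.0 y 0.27 z -0.72 ax 2.00
36.0->38.0 y 0.27 z -0.72 ax 2.00
38.0->40.0 y 0.27 z -0.72 ax 2.00
```

The lug is gripped at 9.1 mm and 60 N. I'll start the tilt about the low corner slowly.

>>> send_rows(
  targets=[
    {"x": 0, "y": 0.13, "z": -0.36, "ax": 1, "ay": 0, "az": 0, "gripper": 1},
    {"x": 0, "y": 0.13, "z": -0.36, "ax": 1, "ay": 0, "az": 0, "gripper": 1},
    {"x": 0, "y": 0.14, "z": -0.36, "ax": 1, "ay": 0, "az": 0, "gripper": 1},
    {"x": 0, "y": 0.13, "z": -0.36, "ax": 1, "ay": 0, "az": 0, "gripper": 1},
    {"x": 0, "y": 0.13, "z": -0.36, "ax": 1, "ay": 0, "az": 0, "gripper": 1},
  ],
)

```text
clock: 15.08
position: [583.2, 251.1, 90.9]
ee_rot: [0.997, -0.064, 0.003, -0.044]
contact_force: [-0.4, 1.2, -1.8]
gripper_width: 9.4
grasp_force: 58.9
```

Run:
```python
from h import *
st()
```

```text
t 15.08 p [583.2 251.1  90.9] yaw -97.32 z [ 0.011  0.088 -0.996] w 9.4 gf 58.876891136169434 F [-0.4  1.2 -1.8] T [ 0.26 -0.01 -0.05] j [ 0.63  0.51 -0.15 -0.09 -0.86  0.87]
```

>>> send_rows(
  targets=[
    {"x": 0, "y": 0.13, "z": -0.36, "ax": 1, "ay": 0, "az": 0, "gripper": 1},
    {"x": 0, "y": 0.13, "z": -0.36, "ax": 1, "ay": 0, "az": 0, "gripper": 1},
    {"x": 0, "y": 0.14, "z": -0.36, "ax": 1, "ay": 0, "az": 0, "gripper": 1},
    {"x": 0, "y": 0.13, "z": -0.36, "ax": 1, "ay": 0, "az": 0, "gripper": 1},
    {"x": 0, "y": 0.13, "z": -0.36, "ax": 1, "ay": 0, "az": 0, "gripper": 1},
  ],
)

```text
clock: 15.5
position: [582.0, 242.3, 108.0]
ee_rot: [0.994, -0.064, 0.005, -0.088]
contact_force: [0.6, 0.7, -3.0]
gripper_width: 9.6
grasp_force: 58.7
```

>>> send_rows(
  targets=[
    {"x": 0, "y": 0.13, "z": -0.36, "ax": 1, "ay": 0, "az": 0, "gripper": 1},
    {"x": 0, "y": 0.13, "z": -0.36, "ax": 1, "ay": 0, "az": 0, "gripper": 1},
    {"x": 0, "y": 0.14, "z": -0.36, "ax": 1, "ay": 0, "az": 0, "gripper": 1},
    {"x": 0, "y": 0.13, "z": -0.36, "ax": 1, "ay": 0, "az": 0, "gripper": 1},
    {"x": 0, "y": 0.13, "z": -0.36, "ax": 1, "ay": 0, "az": 0, "gripper": 1},
  ],
)

```text
clock: 15.92
position: [580.6, 232.2, 124.2]
ee_rot: [0.989, -0.063, 0.008, -0.131]
contact_force: [0.1, 0.8, -4.0]
gripper_width: 9.1
grasp_force: 58.6
```

Run:
```python
from h import *
st()
im,_=arm.get_image('side');im2,_=arm.get_image('wrist')
a=cv2.resize(im[170:275,180:320,::-1],(400,300),interpolation=cv2.INTER_CUBIC)
cv2.imwrite('pics/v8.png',np.hstack([cv2.resize(im2[:,:,::-1],(400,300)),a]))
```

```text
t 15.92 p [580.6 232.2 124.2] yaw -97.31 z [ 0.032  0.258 -0.966] w 9.1 gf 58.56100916862488 F [ 0.1  0.8 -4. ] T [-0.6   0.07 -0.03] j [ 0.53  0.43 -0.13 -0.27 -0.87  1.08]
```

View pics/v8.png

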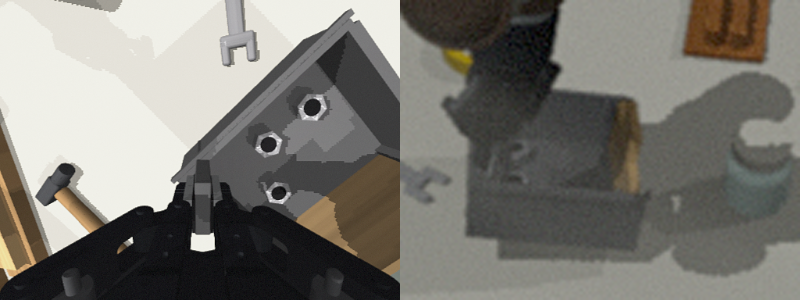

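At 15°, the wrist view shows the lug still square between the pads at (203,190), the nuts at (312,105), (268,143) and (279,192), and the gate in place. The force is about 4 N, so the corner is still carrying part of the weight. Continuing.

>>> send_rows(
  targets=[
    {"x": 0, "y": 0.13, "z": -0.36, "ax": 1, "ay": 0, "az": 0, "gripper": 1},
    {"x": 0, "y": 0.13, "z": -0.36, "ax": 1, "ay": 0, "az": 0, "gripper": 1},
    {"x": 0, "y": 0.14, "z": -0.36, "ax": 1, "ay": 0, "az": 0, "gripper": 1},
    {"x": 0, "y": 0.13, "z": -0.36, "ax": 1, "ay": 0, "az": 0, "gripper": 1},
    {"x": 0, "y": 0.13, "z": -0.36, "ax": 1, "ay": 0, "az": 0, "gripper": 1},
  ],
)

```text
clock: 16.43
position: [579.2, 220.7, 139.5]
ee_rot: [0.983, -0.063, 0.011, -0.174]
contact_force: [0.1, -2.0, -4.5]
gripper_width: 9.2
grasp_force: 58.9
```

>>> send_rows(
  targets=[
    {"x": 0, "y": 0.13, "z": -0.36, "ax": 1, "ay": 0, "az": 0, "gripper": 1},
    {"x": 0, "y": 0.13, "z": -0.36, "ax": 1, "ay": 0, "az": 0, "gripper": 1},
    {"x": 0, "y": 0.14, "z": -0.36, "ax": 1, "ay": 0, "az": 0, "gripper": 1},
    {"x": 0, "y": 0.13, "z": -0.36, "ax": 1, "ay": 0, "az": 0, "gripper": 1},
    {"x": 0, "y": 0.13, "z": -0.36, "ax": 1, "ay": 0, "az": 0, "gripper": 1},
  ],
)

```text
clock: 16.85
position: [577.7, 208.1, 153.8]
ee_rot: [0.974, -0.062, 0.014, -0.217]
contact_force: [0.5, -0.2, -5.1]
gripper_width: 8.8
grasp_force: 58.7
```

Run:
```python
from h import *
st()
```

```text
t 16.85 p [577.7 208.1 153.8] yaw -97.3 z [ 0.054  0.421 -0.906] w 8.8 gf 58.743383288383484 F [ 0.5 -0.2 -5.1] T [-1.42  0.18 -0.03] j [ 0.4   0.38 -0.1  -0.48 -0.92  1.31]
```

>>> send_rows(
  targets=[
    {"x": 0, "y": 0.13, "z": -0.36, "ax": 1, "ay": 0, "az": 0, "gripper": 1},
    {"x": 0, "y": 0.13, "z": -0.35, "ax": 1, "ay": 0, "az": 0, "gripper": 1},
    {"x": 0, "y": 0.13, "z": -0.36, "ax": 1, "ay": 0, "az": 0, "gripper": 1},
    {"x": 0, "y": 0.13, "z": -0.35, "ax": 1, "ay": 0, "az": 0, "gripper": 1},
    {"x": 0, "y": 0.13, "z": -0.36, "ax": 1, "ay": 0, "az": 0, "gripper": 1},
  ],
)

```text
clock: 17.27
position: [576.0, 194.4, 166.7]
ee_rot: [0.964, -0.061, 0.017, -0.259]
contact_force: [-0.5, -0.1, -4.7]
gripper_width: 9.5
grasp_force: 58.8
```

>>> send_rows(
  targets=[
    {"x": 0, "y": 0.13, "z": -0.36, "ax": 1, "ay": 0, "az": 0, "gripper": 1},
    {"x": 0, "y": 0.13, "z": -0.35, "ax": 1, "ay": 0, "az": 0, "gripper": 1},
    {"x": 0, "y": 0.13, "z": -0.36, "ax": 1, "ay": 0, "az": 0, "gripper": 1},
    {"x": 0, "y": 0.13, "z": -0.35, "ax": 1, "ay": 0, "az": 0, "gripper": 1},
    {"x": 0, "y": 0.13, "z": -0.36, "ax": 1, "ay": 0, "az": 0, "gripper": 1},
  ],
)

```text
clock: 17.68
position: [574.2, 179.5, 178.4]
ee_rot: [0.952, -0.061, 0.019, -0.301]
contact_force: [-0.5, -0.1, -5.1]
gripper_width: 9.2
grasp_force: 58.8
```

Run:
```python
from h import *
st()
im,_=arm.get_image('side');im2,d=arm.get_image('wrist');m=arm.camera_model('wrist')
np.savez('pics/w9.npz',im=im2,d=d,T=m['cam_to_world'])
a=cv2.resize(im[170:275,180:320,::-1],(400,300),interpolation=cv2.INTER_CUBIC)
cv2.imwrite('pics/v9.png',np.hstack([cv2.resize(im2[:,:,::-1],(400,300)),a]))
```

```text
t 17.68 p [574.2 179.5 178.4] yaw -97.29 z [ 0.073  0.57  -0.818] w 9.2 gf 58.76419544219971 F [-0.5 -0.1 -5.1] T [-1.95  0.28  0.01] j [ 0.24  0.36 -0.07 -0.68 -1.01  1.54]
```

View pics/v9.png

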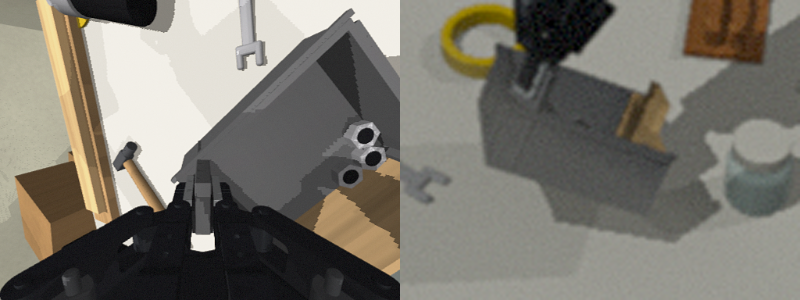

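At 35° the nuts have slid to the gate and are bunching near the corner, at (365,135), (372,158) and (348,177). I'll go to 40° and check the floor plane and the low corner's height.

>>> send_rows(
  targets=[
    {"x": 0, "y": 0.13, "z": -0.35, "ax": 1, "ay": 0, "az": 0, "gripper": 1},
    {"x": 0, "y": 0.13, "z": -0.35, "ax": 1, "ay": 0, "az": 0, "gripper": 1},
    {"x": 0, "y": 0.13, "z": -0.35, "ax": 1, "ay": 0, "az": 0, "gripper": 1},
    {"x": 0, "y": 0.13, "z": -0.35, "ax": 1, "ay": 0, "az": 0, "gripper": 1},
    {"x": 0, "y": 0.13, "z": -0.35, "ax": 1, "ay": 0, "az": 0, "gripper": 1},
  ],
)

```text
clock: 18.2
position: [572.3, 164.0, 188.6]
ee_rot: [0.937, -0.06, 0.022, -0.342]
contact_force: [-1.1, -0.8, -5.2]
gripper_width: 9.1
grasp_force: 58.9
```

>>> send_rows(
  targets=[
    {"x": 0, "y": 0, "z": 0, "ax": 0, "ay": 0, "az": 0, "gripper": 1},
    {"x": 0, "y": 0, "z": 0, "ax": 0, "ay": 0, "az": 0, "gripper": 1},
    {"x": 0, "y": 0, "z": 0, "ax": 0, "ay": 0, "az": 0, "gripper": 1},
    {"x": 0, "y": 0, "z": 0, "ax": 0, "ay": 0, "az": 0, "gripper": 1},
    {"x": 0, "y": 0, "z": 0, "ax": 0, "ay": 0, "az": 0, "gripper": 1},
  ],
)

```text
clock: 18.62
position: [572.1, 164.5, 188.2]
ee_rot: [0.938, -0.06, 0.022, -0.341]
contact_force: [0.5, -0.5, -5.6]
gripper_width: 8.7
grasp_force: 58.9
```

```bash
cat >> h.py <<'E'
def tilted(im,d,m):
    s=arm.read_state();r=R.from_quat(s['ee_rot']);p=cloud(d,m)
    # nominal tote frame from the grasp: lug point = grasp point, tool y=-diag, tool z=-tote z
    B=np.array([[1,-1,0],[1,1,0],[0,0,1]]).T/np.sqrt(2);B[2,2]=1  # columns: diag, perp
    M=r.as_matrix(); diag=-M[:,1]; up=-M[:,2]; perp=np.cross(up,diag)
    ex=(diag-perp)/np.sqrt(2); ey=(diag+perp)/np.sqrt(2); A=np.c_[ex,ey,up]
    g=np.array(s['position'])-(19-17.)*0*up
    o=g-A@np.array([66,66,73.5])   # centre of underside (TCP 73.5 above it at the grasp)
    L=(p-o)@A; ok=d>0
    f=ok&(abs(L[...,2]-5)<8)&(L[...,0]>-40)&(L[...,0]<40)&(L[...,1]>-50)&(L[...,1]<40)
    q=L[f]; c,*_=np.linalg.lstsq(np.c_[q[:,:2],np.ones(len(q))],q[:,2],rcond=None)
    res=q[:,2]-np.c_[q[:,:2],np.ones(len(q))]@c
    k=abs(res)<2; q=q[k]; c,*_=np.linalg.lstsq(np.c_[q[:,:2],np.ones(len(q))],q[:,2],rcond=None)
    n=A@np.array([-c[0],-c[1],1]);n/=np.linalg.norm(n)
    print('floor pts',len(q),'z=%.1f slopes deg %.2f %.2f'%(c[2],*np.degrees(np.arctan(c[:2]))),'tilt %.1f'%np.degrees(np.arccos(n[2])))
    zc=c[2]-5+c[0]*-80+c[1]*-80
    print('low corner world (seen plane)',(o+A@np.array([-80,-80,zc])).round(1),'nominal',(o+A@np.array([-80,-80,0])).round(1))
    return L,ok
E
python3 - <<'E'
from h import *
st()
im,_=arm.get_image('side');im2,d=arm.get_image('wrist');m=arm.camera_model('wrist');st()
np.savez('pics/w10.npz',im=im2,d=d,T=m['cam_to_world'])
L,ok=tilted(im2,d,m)
# top-down map of tote frame
H=np.zeros((200,200,3),np.uint8)
k=ok&(abs(L[...,0])<99)&(abs(L[...,1])<99)&(L[...,2]>-10)&(L[...,2]<35)
H[(99-L[k][:,0]).astype(int),(99-L[k][:,1]).astype(int)]=im2[k][:,::-1]
a=cv2.resize(im2[100:300,300:512,::-1],(400,377),interpolation=cv2.INTER_CUBIC)
cv2.imwrite('pics/v10.png',np.hstack([a,cv2.resize(H,(377,377),interpolation=cv2.INTER_NEAREST)]))
for b in ['nut0_mid']:
    for x in arm.boxes_of('wrist',b):
        l,t,w,h=x['rect'];u,v=int(l+w/2),int(t+h/2);z=L[int(t):int(t+h),int(l):int(l+w)][ok[int(t):int(t+h),int(l):int(l+w)]]
        print(b,x['score'],(u,v),np.median(z,axis=0).round(0))
E
```

```text
t 18.62 p [572.1 164.5 188.2] yaw -97.26 z [ 0.081  0.637 -0.766] w 8.7 gf 58.894397020339966 F [ 0.5 -0.5 -5.6] T [-2.26  0.24 -0.06] j [ 0.16  0.36 -0.06 -0.78 -1.07  1.64]
t 18.72 p [572.1 164.5 188.2] yaw -97.26 z [ 0.081  0.638 -0.766] w 8.9 gf 58.937448263168335 F [ 0.5 -1.1 -5.1] T [-2.26  0.18 -0.02] j [ 0.16  0.36 -0.06 -0.78 -1.07  1.64]
floor pts 10113 z=4.4 slopes deg -0.03 -0.02 tilt 40.0
low corner world (seen plane) [558.1  54.8  -1.2] nominal [558.1  54.5  -0.8]
nut0_mid 0.93 (444, 222) [-48. -30.  17.]
nut0_mid 0.4 (366, 166) [ 49. -18.   5.]
```

View pics/v10.png

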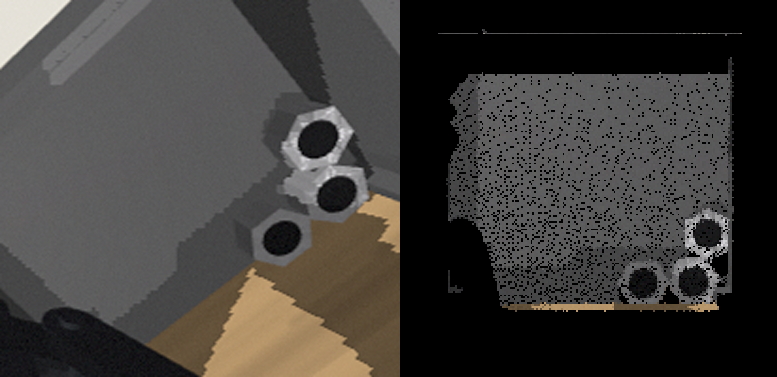

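The tote-frame map shows all three nuts packed together in the pick corner: one in the corner itself, one touching it along the -y wall and one along the gate. The tilt is 40.0°, and the low corner is on the table (z about -1 mm, within calibration). I'll hold briefly, check the gate's height and that nothing drifts, then hand in.

>>> send_rows(
  targets=[
    {"x": 0, "y": 0, "z": 0, "ax": 0, "ay": 0, "az": 0, "gripper": 1},
    {"x": 0, "y": 0, "z": 0, "ax": 0, "ay": 0, "az": 0, "gripper": 1},
    {"x": 0, "y": 0, "z": 0, "ax": 0, "ay": 0, "az": 0, "gripper": 1},
    {"x": 0, "y": 0, "z": 0, "ax": 0, "ay": 0, "az": 0, "gripper": 1},
    {"x": 0, "y": 0, "z": 0, "ax": 0, "ay": 0, "az": 0, "gripper": 1},
  ],
)

```text
clock: 19.18
position: [572.2, 164.3, 188.3]
ee_rot: [0.938, -0.06, 0.022, -0.341]
contact_force: [0.1, 0.6, -5.4]
gripper_width: 8.9
grasp_force: 58.9
```

Run:
```python
from h import *
im,d=arm.get_image('wrist');m=arm.camera_model('wrist');st()
L,ok=tilted(im,d,m)
z=np.load('pics/w10.npz');print('image change',(abs(im.astype(int)-z['im']).max(-1)>60).sum())
def top(L,ok,im):
    i=im.astype(int);g=ok&(i[...,0]>i[...,2]+35)&(abs(L[...,0]+66)<14)&(abs(L[...,1])<76)&(L[...,2]<120)
    q=L[g];print('gate n',len(q),'x face',np.percentile(q[:,0],[2,50,98]).round(1),'z',np.percentile(q[:,2],[1,50,99]).round(1),'shoulder z',np.percentile(q[abs(q[:,1])>40][:,2],[98,99.5]).round(1))
top(L,ok,im)
im,d=arm.get_image('side');m=arm.camera_model('side');L,ok=tilted(im,d,m);top(L,ok,im)
```

```text
t 19.23 p [572.2 164.4 188.3] yaw -97.29 z [ 0.082  0.638 -0.766] w 9.0 gf 58.9165860414505 F [-0.3  0.1 -5.7] T [-2.2   0.23 -0.02] j [ 0.16  0.36 -0.06 -0.78 -1.07  1.64]
floor pts 10118 z=4.4 slopes deg -0.01 -0.01 tilt 40.0
low corner world (seen plane) [558.1  54.7  -1.1] nominal [558.1  54.4  -0.7]
image change 80
gate n 10776 x face [-65.2 -63.5 -62.2] z [ 6.6 48.2 94.6] shoulder z [50.8 53.3]
floor pts 0 z=0.0 slopes deg 0.00 0.00 tilt 40.0
low corner world (seen plane) [558.5  57.5  -4.6] nominal [558.1  54.3  -0.7]
gate n 168 x face [-72.6 -65.7 -63.7] z [35.6 67.2 95.3] shoulder z [65.8 65.8]
```

The gate is home (tab top at about 95 mm) and the scene is still, so I'm handing in.

```bash
python3 -c "
from bench import arm
print(arm.job_done())"
```

```text
the job is handed in; nothing more can be done
None
```

Job handed in at about 19 s: the gate is home in the grooves, all three nuts are packed in the pick corner, and the tote is held still by its lug at a 40° tilt with its low corner on the table.

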